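Drag the coaster home in its holder and stand the plant pot on it

ROBOT

A 6-joint arm with a two-finger parallel gripper is mounted at the origin on the work surface. World frame = base frame: x ahead of the robot, y to its left, z up, the work surface at z = 0. Lengths are in m, angles in degrees, forces in N, time in s.
With the tool pointing down it reaches from about 0.35 to 0.875 m from the base axis. Payload 4.2 kg.
Tool frame: the origin (TCP) lies midway between the tips of the shut fingers; the grasp point (between the pads) lies 19 mm behind it; z points along the fingers, y is the line along which they close (so a half turn about z gives the same grasp; the last joint's range is limited). The gripper opens to 87 mm and grips with 3 to 60 N. Pads are 19 mm wide; open, the fingers measure 117 mm over their backs; the gripper's body (75 mm by 190 mm) begins 51 mm behind the grasp point.
Start: joints at [-60.814, 22.042, 0.453, 0, -68.411, -14.817], TCP at [0.155, -0.605, 0.223] pointing down, gripper open.
Joint ranges: [-179.83, 179.83], [-69.29, 118.12], [-61.27, 80.66], [-181.25, 117.63], [-171.15, -9.14], [-177.46, 177.46]. Speed limits (degrees/s): [159.86, 159.86, 180, 180, 180, 180].

INTERFACE

Orientations are given as a 3x3 rotation matrix whose columns are the frame's x, y, z axes.
In Python, from station import sense, capture, camera_params, finish_job gives the robot as it stands.
- The arm moves only by the tool drive_tool, never from a script. Its argument "rows" is a list of rows, each an object of numbers: "tx", "ty", "tz": the shift along the tool's x, y, z in cm; "ax", "ay", "az": the turn, a rotation vector about the tool's x, y, z in rad; "claw": the finger opening in cm, from 0 to 8.7. In form: [{"tx": .., "ty": .., "tz": .., "ax": .., "ay": .., "az": .., "claw": ..}, ...]. A call has 1 to 10 rows; each row shifts and turns the commanded pose from where the row before left it, along the tool's axes as they then stand; what a row does not reach is not made up. A row lasts 1/12 s, in which the tool goes at most 41.7 mm and 7.16 degrees, less where a joint would pass 70% of its speed; a pose out of reach is approached as far as the arm can. A call with a gripper value outside its range is refused whole. The fingers move at their own pace and stop on an object; the grip force is fixed at half the most. Time passes only in rows, so rows that do not move let the fingers close. It gives the time, the measured TCP pose, the force, the opening and the grip force at its end, in the units of the state.
- sense(): the state, without advancing time (a new reading comes with each control period).
- capture(name): name is "scene" or "side" or "wrist"; returns (picture, depth): 480x640x3 uint8, red, green, blue; 480x640 float32, m along the optical axis (not along the pixel's ray), 0 where there is no reading.
- camera_params(name): a dict with "intrinsics" (3x3 intrinsics, pixels), "R" (3x3) and "t" (3): a world point X has camera coordinates R X + t; the wrist camera has in their place "tool_from_camera" (4x4, takes a point from camera to tool coordinates, whose origin is the TCP and whose axes are the flange's). Camera axes: x right, y down, z forward; pixel columns grow to the right and rows downward; lengths in m; the calibration is good to about 2 mm. A picture is of the moment at which its call begins: read the wrist's pose just before it. camera_params takes no time and is no camera call.
- finish_job(): hands the job in; it is judged then, once.
The state is a dict: "time_s": time; "joints": joint angles; "joint_velocities": joint speeds; "effort": joint torques, N m; "tcp_pos": TCP position; "ee_rot": TCP orientation; "wrist_force": force on the tool from outside, world axes, zero at the start; "moment": the same for the moment, N m; "gripper_width": opening from 0.0 (shut) to 1.0 (fully open); "gripper_force": force on a finger pad.
Only numpy, scipy, OpenCV 4.12 (cv2) and the standard library are available. Lean on these libraries where they do the work, as an engineer would, in place of code of your own. Each camera call takes 0.05 s, during which the arm holds its last target. There are 200 camera calls.

TASK

Press down on top of the loose grey coaster and drag it off the wooden board and across the glass into the bamboo holder, under its two lips, until it is fully home against the end stop; do not push it by its edges or lift it, and press firmly but gently, since the glass must not take more than about 40 N and the coaster must not be rammed into the holder (25 N at most). Then let go of it and set the green plant pot down gently, upright, in the middle of that coaster, and leave it standing there. Leave everything else on the table where it is.

Things in the scene. Friction and masses are not known exactly. Their poses are not given: they have to be found in the camera images.
- coaster: loose hard grey silicone coaster, 100 x 100 x 6 mm slab, about 0.1 kg, flat on the pale wooden board, turned up to 0.3 rad from the holder. Origin: centre of its underside; x, y along its sides. Too wide to grip; slides more easily on wood and glass (friction about 0.25) than under fingertips. Heights differ each time: feel for its top, also while it comes down off the board
- board: pale wooden serving board, fixed, square to the holder, 155 mm along x (towards the holder's mouth), 150 mm across; origin 12 mm below the centre of its top, which lies 5.5 to 8 mm above the glass (itself 3 to 9 mm above z = 0), differently each time. Its edge next to the holder is about 155 mm before the home point; there the coaster tips and drops to the glass as it is dragged off
- dock: bamboo coaster holder, fixed. Origin on the glass where the coaster's origin is when home, sides parallel; x runs inwards from the open mouth to the end stop (face at x = +50 mm). Rails x -50 to +50 mm, 103 mm apart inside, 13 mm high; a lip on each reaches 12 mm inwards, 9 to 13 mm above the glass, from x = -40 mm: a 79 mm wide channel stays open above for fingers
- dock_mouth (a point): middle of the holder's mouth, on the glass, 103 mm before the home point (x = -103 mm in the holder); from here to x = -50 mm flared guides 13 mm high narrow the way from about 136 mm to 103 mm
- dock_roller (a point): sprung brass roller in the holder's rail on its +y side, at x = 22 mm, seen through a gap in the lip; it sticks out 6 mm and is pushed aside over the coaster's last 35 mm or so of travel: sliding then takes up to about 6 N more, and the coaster is shifted against the other rail
- pot_mid (a point): the small green plastic plant pot, empty, standing upright, 58 mm high, 0.12 kg: 45 mm wide at the foot, 56 mm just below the rim, rim band 62 to 64 mm wide over the top 13 mm. This point is on its axis, half-way up (29 mm above its foot, where it is 52 mm wide); z up along the axis
- tin: candle tin, copper coloured with a steel lid, 68 mm wide, 50 mm high, origin at the centre of its underside; bystander. It and the pot may have swapped places
- lantern: black solar lantern with a toggle switch on its base, 92 mm wide, 0.21 m high with its bail, standing on the second coaster; bystander; origin under its centre
- coaster2: second grey coaster, 100 x 100 x 6 mm, under the lantern; bystander; origin at the centre of its underside
- brush: stainless grill brush, 0.34 m long, lying on the far side of the glass, handle along its x axis, 30 mm high; bystander; origin on the glass under the handle
- tray: bamboo tray 240 x 200 x 30 mm on the right; bystander; origin at the centre of its underside
- tumbler: green glass tumbler, 68 mm wide, 100 mm high, standing in the tray; bystander; origin at the centre of its underside
- shaker: steel salt shaker, 38 mm wide, 75 mm high, left of the holder; bystander; origin at the centre of its underside
Mind the look-alikes: they are no part of the job. What is shaped like the coaster but blue or purple is not meant.

How it is judged (in metres and radians):
On the way, in this order (a step that is already met when the one before it is completed fails the run):
1. the coaster is fully home in the holder and no finger touches it (x of coaster in the frame of dock between -0.0025 and 0.0025 m and y of coaster in the frame of dock between -0.004 and 0.004 m and z of coaster in the frame of dock below 0.003 m and angle between coaster's own z axis and vertical below 0.05 rad and contact force between the fingers and coaster below 0.1 N), for 0.2 s.
2. the pot stands upright in the middle of the coaster, let go (horizontal distance between pot_mid and coaster below 0.02 m and angle between pot_mid's own z axis and vertical below 0.08 rad and z of pot_mid in the frame of coaster between 0.032 and 0.038 m and contact force between the fingers and pot below 0.1 N and linear speed of pot below 0.02 m/s), for 0.2 s.
At the end, for the whole second after the job is handed in: the coaster lies flat in the holder, its centre within 2.5 mm of the home position along the holder and 4 mm across, and the pot stands upright (within 0.08 rad) and at rest on it, its axis within 20 mm of the coaster's centre, released (all of step 2 and x of coaster in the frame of dock between -0.0025 and 0.0025 m and y of coaster in the frame of dock between -0.004 and 0.004 m and z of coaster in the frame of dock below 0.003 m and angle between coaster's own z axis and vertical below 0.05 rad); the robot touches nothing.
It fails at once if the coaster is pressed with more than 40 N or rammed into the holder with more than 25 N (contact force between the fingers and coaster above 40 N or contact force between coaster and dock above 25 N).
It fails at once if the coaster is pushed by an edge (fingers touch it while the grasp point is beyond its outline) (contact force between the fingers and coaster above 1 N and (x of the grasp point in the frame of coaster above 0.054 m or x of the grasp point in the frame of coaster below -0.054 m or y of the grasp point in the frame of coaster above 0.054 m or y of the grasp point in the frame of coaster below -0.054 m)).
It fails at once if the coaster is lifted or flipped up (z of coaster in the frame of dock above 0.02 m or angle between coaster's own z axis and vertical above 0.25 rad).
It fails at once if the pot is slammed on the coaster with more than 25 N, or tipped over (contact force between pot and coaster above 25 N or angle between pot_mid's own z axis and vertical above 0.6 rad).
It fails at once if another object is moved by more than 15 mm (distance of any of lantern, coaster2, brush, tray, tumbler, tin, shaker from where it was at the start of the episode above 0.015 m).
It also fails if it takes over 72 s, if anything falls off the work surface, if the arm or the gripper's body presses on something with over 40 N, if the wrist force passes 120 N, or if a joint passes its speed limit or range.

## Working session

There is one attempt and no reset: what is moved stays moved. The work goes in short steps, Python scripts to look and compute and a tool call to move; the robot and the scene stay as the last step left them, time stands still between calls to the robot, and variables do not carry over. Pictures are saved under pics/ and viewed, at most 10 in all, crops included, and the job is handed in when it is done.

Besides the shell and the picture viewer there is one more tool, called as name([rows], argument=value, ...), one row to a line, values as JSON. drive_tool: Moves the arm, as the interface text tells. Its arguments: {"type":"object","properties":{"rows":{"type":"array"}},"required":["rows"]}

```bash
mkdir -p pics; ls
python3 - <<'E'
from station import *
import cv2,numpy as np
np.set_printoptions(precision=4,suppress=True)
s=sense();print(s)
for n in("scene","side","wrist"):
    p,d=capture(n);cv2.imwrite(f"pics/{n}0.png",p[:,:,::-1]);np.savez(f"{n}0.npz",p=p,d=d)
    print(n,camera_params(n))
E
```

```text
pics
{'time_s': 0.0, 'joints': array([-60.8126,  22.0884,   0.3783,  -0.0289, -68.4138, -14.8168]), 'joint_velocities': array([ 0.0224, -0.0072,  0.0121, -0.0328,  0.0552,  0.0381]), 'effort': array([  0.0015, -39.0665,  18.7404,   4.22  ,   0.0109,  -0.0002]), 'tcp_pos': array([ 0.155 , -0.6048,  0.2215]), 'ee_rot': array([[-0.9688, -0.248 , -0.0006],
       [-0.248 ,  0.9688,  0.0021],
       [ 0.0001,  0.0022, -1.    ]]), 'wrist_force': array([-0.0362, -0.1221, -0.4833]), 'moment': array([-0.0254,  0.0097, -0.0472]), 'gripper_force': 0.0, 'gripper_width': 0.9999439918041669}
scene {'intrinsics': array([[550.5024,   0.    , 329.0475],
       [  0.    , 550.5024, 245.5503],
       [  0.    ,   0.    ,   1.    ]]), 'R': array([[ 0.8777,  0.4792, -0.0074],
       [ 0.2486, -0.4685, -0.8478],
       [-0.4097,  0.7423, -0.5303]]), 't': array([-0.4782, -0.099 ,  1.8316])}
side {'intrinsics': array([[480.8712,   0.    , 320.2626],
       [  0.    , 480.8712, 241.7579],
       [  0.    ,   0.    ,   1.    ]]), 'R': array([[-0.9371, -0.3488, -0.0122],
       [-0.181 ,  0.5155, -0.8375],
       [ 0.2984, -0.7827, -0.5462]]), 't': array([0.5373, 0.1495, 1.1259])}
wrist {'intrinsics': array([[374.9149,   0.    , 320.4796],
       [  0.    , 374.9149, 238.9571],
       [  0.    ,   0.    ,   1.    ]]), 'tool_from_camera': array([[ 0.0007, -0.9682, -0.2502,  0.0679],
       [ 1.    ,  0.0005,  0.0011, -0.0001],
       [-0.0009, -0.2502,  0.9682, -0.162 ],
       [ 0.    ,  0.    ,  0.    ,  1.    ]])}
```

View pics/scene0.png

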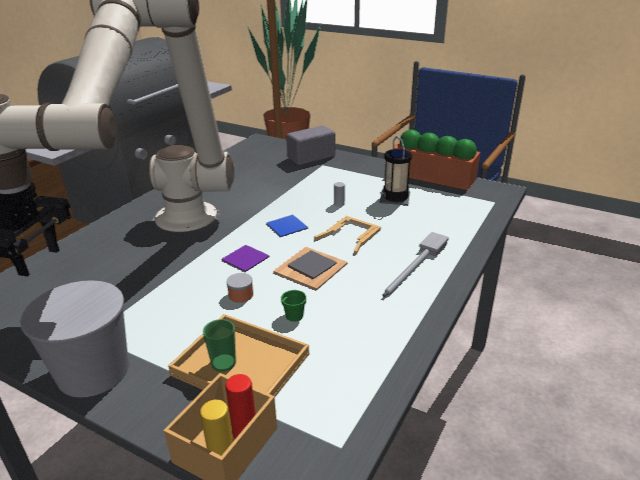

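View pics/side0.png

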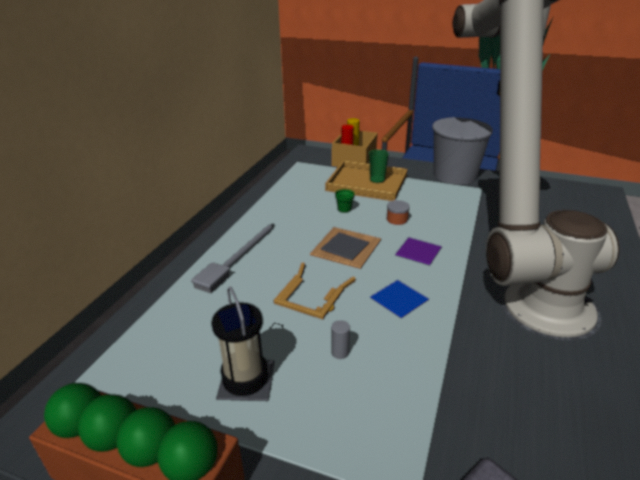

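The scene view shows the coaster on its board at about (313,265), the holder at (355,232) opening toward the board, the pot at (293,305) and the tin at (240,287). The side view agrees: coaster (346,246), holder (312,292), pot (345,200).

```bash
cat > h.py <<'E'
from station import *
import cv2,numpy as np
np.set_printoptions(precision=4,suppress=True)
def pose(n,s=None):
    c=camera_params(n);K=c["intrinsics"]
    if n=="wrist":
        T=c["tool_from_camera"];Rw=s["ee_rot"]@T[:3,:3];o=s["tcp_pos"]+s["ee_rot"]@T[:3,3]
    else: Rw=c["R"].T;o=-Rw@c["t"]
    return K,Rw,o
def ray(uv,n,z,s=None):
    K,Rw,o=pose(n,s);uv=np.atleast_2d(uv).astype(float)
    r=np.c_[uv,np.ones(len(uv))]@np.linalg.inv(K).T@Rw.T
    return o+r*((z-o[2])/r[:,2])[:,None]
def cloud(d,n,s=None):
    K,Rw,o=pose(n,s);v,u=np.mgrid[:480,:640]
    r=np.stack([u,v,np.ones_like(u)],-1)@np.linalg.inv(K).T*d[...,None]
    return r@Rw.T+o
def rect(m):
    cs,_=cv2.findContours(m.astype(np.uint8),0,2);return max(cs,key=cv2.contourArea)[:,0]
def box(P): # min area rectangle in world xy (mm)
    (c,wh,a)=cv2.minAreaRect((P[:,:2]*1000).astype(np.float32));return np.round(c,1),np.round(wh,1),round(a,1)
E
python3 - <<'E'
from h import *
for n,win in(("scene",dict(co=(285,340,245,285),bo=(270,350,243,290),do=(310,385,212,256),po=(278,310,288,322),gl=(380,400,310,330))),
  ("side",dict(co=(318,376,228,262),bo=(308,384,225,270),do=(270,360,262,320),po=(332,358,188,214),gl=(230,260,200,215)))):
    f=np.load(n+"0.npz");p,d=f["p"],f["d"];X=cloud(d,n);hsv=cv2.cvtColor(p,cv2.COLOR_RGB2HSV).astype(int)
    H,S,V=hsv[...,0],hsv[...,1],hsv[...,2]
    W={k:np.zeros((480,640),bool) for k in win}
    for k,(a,b,c,e) in win.items():W[k][c:e,a:b]=1
    wood=(H>5)&(H<25)&(S>70);grey=(S<60)&(V<130);green=(H>45)&(H<75)&(S>120)
    M=dict(co=W["co"]&grey,bo=W["bo"]&(wood|W["co"]&grey),do=W["do"]&wood,po=W["po"]&green)
    print(n,"glass z",np.median(X[W["gl"]],0), hsv[W["gl"]].mean(0))
    for k,m in M.items():
        q=rect(m);z=np.median(X[m][:,2]);print(k,m.sum(),"z",np.percentile(X[m][:,2],[5,25,50,75,95]),"box",box(ray(q,n,np.median(X[m][:,2]))),"xrange",X[m].min(0),X[m].max(0))
E
```

```text
scene glass z [ 0.813  -0.1784  0.004 ] [ 89.2075   9.7375 240.745 ]
co 735 z [0.012  0.0151 0.0166 0.0181 0.0199] box (array([528.2, -69.7]), array([100.9, 100.2]), 78.1) xrange [ 0.4686 -0.1556  0.002 ] [ 0.6027 -0.0098  0.0224]
bo 1695 z [0.0068 0.0102 0.0128 0.0163 0.0193] box (array([529.5, -83. ]), array([163.3, 151.5]), 84.5) xrange [ 0.443  -1.1768  0.0005] [1.1947 0.0085 0.8839]
do 592 z [0.0078 0.0129 0.0158 0.0178 0.0205] box (array([544.6, 132.2]), array([177. , 155.2]), 84.0) xrange [ 0.4588 -1.1768  0.0036] [1.1947 0.2239 0.8839]
po 560 z [0.0136 0.0304 0.0431 0.0534 0.0614] box (array([ 599.3, -283. ]), array([ 58. , 115.5]), 30.8) xrange [ 0.5663 -1.1768  0.0059] [ 1.1947 -0.2442  0.8839]
side glass z [ 0.9031 -0.1878  0.001 ] [96.0822 29.2267 86.8333]
co 724 z [0.0131 0.0153 0.0164 0.0173 0.019 ] box (array([525.1, -60.9]), array([100.3,  95.9]), 78.0) xrange [ 0.1946 -0.1202  0.0004] [0.5795 0.9915 0.7467]
bo 1670 z [0.0076 0.0101 0.0125 0.0162 0.0183] box (array([520.2, -63.1]), array([156.1, 151.1]), 84.3) xrange [ 0.1946 -0.1528  0.0004] [0.6026 0.9915 0.7467]
do 1116 z [0.0069 0.0133 0.016  0.0172 0.0189] box (array([536.4, 146.5]), array([171.6, 150.8]), 84.7) xrange [ 0.1946 -0.0067  0.003 ] [0.6115 0.9915 0.7467]
po 308 z [0.014  0.0312 0.0445 0.0536 0.0602] box (array([ 589. , -259.7]), array([ 53.7, 136.4]), 18.8) xrange [ 0.1946 -0.3083  0.0065] [0.6228 0.9915 0.7467]
```

drive_tool([
  {"tx": -2.87,"ty": 2.79},
  {"tx": -2.87,"ty": 2.79},
  {"tx": -2.87,"ty": 2.79},
  {"tx": -2.87,"ty": 2.79},
  {"tx": -2.87,"ty": 2.79},
  {"tx": -2.87,"ty": 2.79},
  {"tx": -2.87,"ty": 2.79},
  {"tx": -2.87,"ty": 2.79},
  {"tx": -2.87,"ty": 2.79},
])

```text
invalid input at $.rows[0]: expected keys tx, ty, tz, ax, ay, az, claw
```

drive_tool([
  {"tx": -2.87,"ty": 2.79,"claw": 3.0},
  {"tx": -2.87,"ty": 2.79,"claw": 3.0},
  {"tx": -2.87,"ty": 2.79,"claw": 3.0},
  {"tx": -2.87,"ty": 2.79,"claw": 3.0},
  {"tx": -2.87,"ty": 2.79,"claw": 3.0},
  {"tx": -2.87,"ty": 2.79,"claw": 3.0},
  {"tx": -2.87,"ty": 2.79,"claw": 3.0},
  {"tx": -2.87,"ty": 2.79,"claw": 3.0},
  {"tx": -2.87,"ty": 2.79,"claw": 3.0},
])

```text
invalid input at $.rows[0]: expected keys tx, ty, tz, ax, ay, az, claw
```

drive_tool([
  {"az": -0.122},
  {"az": -0.122},
  {"az": -0.122},
  {"az": -0.122},
  {"az": -0.122},
  {"az": -0.122},
  {"az": -0.122},
  {"az": -0.122},
  {"az": -0.122},
  {"az": -0.122},
])

```text
invalid input at $.rows[0]: expected keys tx, ty, tz, ax, ay, az, claw
```

Run:
```python
from h import *
s=sense();p,d=capture("wrist");cv2.imwrite("pics/w1.png",p[:,:,::-1]);np.savez("w1.npz",p=p,d=d,tcp=s["tcp_pos"],rot=s["ee_rot"])
print(s["time_s"],s["tcp_pos"],s["ee_rot"],s["joints"],s["gripper_width"],s["wrist_force"])
```

```text
0.15 [ 0.155  -0.605   0.2217] [[-0.9688 -0.248  -0.0005]
 [-0.248   0.9688  0.0016]
 [ 0.0001  0.0017 -1.    ]] [-60.8139  22.0811   0.3971  -0.0189 -68.4113 -14.8192] 1.0014617571046172 [-0.467  -0.0249  0.2031]
```

View pics/w1.png

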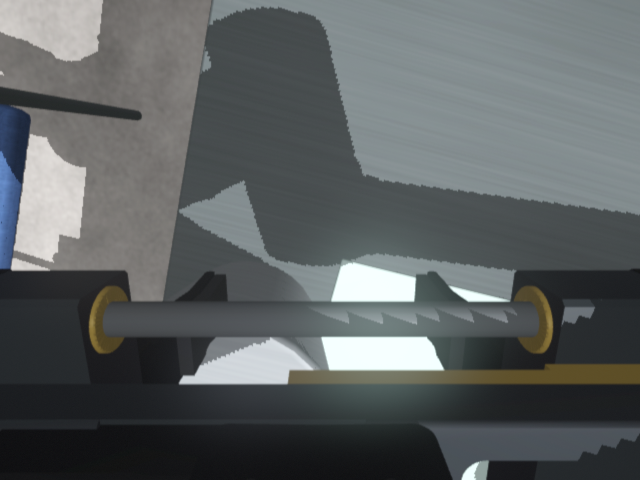

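The picture shows only the bucket and the table edge, and the gripper hides rows below about 270. The wrist camera therefore sees the tool's +x side, so I'll take my look from past the holder.

drive_tool([
  {"tx": -2.57,"ty": 2.98,"tz": -0.27,"ax": 0,"ay": 0,"az": 0,"claw": 3},
  {"tx": -2.57,"ty": 2.98,"tz": -0.27,"ax": 0,"ay": 0,"az": 0,"claw": 3},
  {"tx": -2.57,"ty": 2.98,"tz": -0.27,"ax": 0,"ay": 0,"az": 0,"claw": 3},
  {"tx": -2.57,"ty": 2.98,"tz": -0.27,"ax": 0,"ay": 0,"az": 0,"claw": 3},
  {"tx": -2.57,"ty": 2.98,"tz": -0.27,"ax": 0,"ay": 0,"az": 0,"claw": 3},
  {"tx": -2.57,"ty": 2.98,"tz": -0.27,"ax": 0,"ay": 0,"az": 0,"claw": 3},
  {"tx": -2.57,"ty": 2.98,"tz": -0.27,"ax": 0,"ay": 0,"az": 0,"claw": 3},
  {"tx": -2.57,"ty": 2.98,"tz": -0.27,"ax": 0,"ay": 0,"az": 0,"claw": 3},
])

```text
time_s: 0.87
tcp_pos: [0.2954, -0.3217, 0.2443]
ee_rot: [[-0.969, -0.248, 0.0], [-0.248, 0.969, -0.0], [-0.0, -0.0, -1.0]]
wrist_force: [1.5, 1.0, -0.1]
gripper_width: 0.48
gripper_force: 0.0
```

drive_tool([
  {"tx": -2.57,"ty": 2.98,"tz": -0.27,"ax": 0,"ay": 0,"az": 0,"claw": 3},
  {"tx": -2.57,"ty": 2.98,"tz": -0.27,"ax": 0,"ay": 0,"az": 0,"claw": 3},
  {"tx": -2.57,"ty": 2.98,"tz": -0.27,"ax": 0,"ay": 0,"az": 0,"claw": 3},
  {"tx": -2.57,"ty": 2.98,"tz": -0.27,"ax": 0,"ay": 0,"az": 0,"claw": 3},
  {"tx": -2.57,"ty": 2.98,"tz": -0.27,"ax": 0,"ay": 0,"az": 0,"claw": 3},
  {"tx": -2.57,"ty": 2.98,"tz": -0.27,"ax": 0,"ay": 0,"az": 0,"claw": 3},
  {"tx": -2.57,"ty": 2.98,"tz": -0.27,"ax": 0,"ay": 0,"az": 0,"claw": 3},
  {"tx": -2.57,"ty": 2.98,"tz": -0.27,"ax": 0,"ay": 0,"az": 0,"claw": 3},
])

```text
time_s: 1.53
tcp_pos: [0.4353, -0.0395, 0.2661]
ee_rot: [[-0.969, -0.249, 0.001], [-0.249, 0.969, 0.0], [-0.001, 0.0, -1.0]]
wrist_force: [0.5, -0.8, -0.6]
gripper_width: 0.342
gripper_force: 0.0
```

drive_tool([
  {"tx": 0,"ty": 0,"tz": 0,"ax": 0,"ay": 0,"az": -0.122,"claw": 3},
  {"tx": 0,"ty": 0,"tz": 0,"ax": 0,"ay": 0,"az": -0.122,"claw": 3},
  {"tx": 0,"ty": 0,"tz": 0,"ax": 0,"ay": 0,"az": -0.122,"claw": 3},
  {"tx": 0,"ty": 0,"tz": 0,"ax": 0,"ay": 0,"az": -0.122,"claw": 3},
  {"tx": 0,"ty": 0,"tz": 0,"ax": 0,"ay": 0,"az": -0.122,"claw": 3},
  {"tx": 0,"ty": 0,"tz": 0,"ax": 0,"ay": 0,"az": -0.122,"claw": 3},
  {"tx": 0,"ty": 0,"tz": 0,"ax": 0,"ay": 0,"az": -0.122,"claw": 3},
  {"tx": 0,"ty": 0,"tz": 0,"ax": 0,"ay": 0,"az": -0.122,"claw": 3},
  {"tx": 0,"ty": 0,"tz": 0,"ax": 0,"ay": 0,"az": -0.122,"claw": 3},
  {"tx": 0,"ty": 0,"tz": 0,"ax": 0,"ay": 0,"az": -0.122,"claw": 3},
])

```text
time_s: 2.37
tcp_pos: [0.4349, -0.0415, 0.2656]
ee_rot: [[-0.094, -0.996, -0.0], [-0.996, 0.094, 0.0], [-0.0, 0.0, -1.0]]
wrist_force: [0.2, 0.2, -0.4]
gripper_width: 0.347
gripper_force: 0.0
```

drive_tool([
  {"tx": -1.4,"ty": -3.2,"tz": 0,"ax": 0,"ay": 0,"az": 0,"claw": 3},
  {"tx": -1.4,"ty": -3.2,"tz": 0,"ax": 0,"ay": 0,"az": 0,"claw": 3},
  {"tx": -1.4,"ty": -3.2,"tz": 0,"ax": 0,"ay": 0,"az": 0,"claw": 3},
  {"tx": 0,"ty": 0,"tz": 0,"ax": 0,"ay": 0,"az": 0,"claw": 3},
  {"tx": 0,"ty": 0,"tz": 0,"ax": 0,"ay": 0,"az": 0,"claw": 3},
])

```text
time_s: 2.78
tcp_pos: [0.5355, -0.0088, 0.2642]
ee_rot: [[-0.1, -0.995, -0.003], [-0.995, 0.1, -0.0], [0.001, 0.003, -1.0]]
wrist_force: [-0.7, -0.2, -0.9]
gripper_width: 0.345
gripper_force: 0.0
```

Run:
```python
from h import *
s=sense();p,d=capture("wrist");cv2.imwrite("pics/w2.png",p[:,:,::-1]);np.savez("w2.npz",p=p,d=d,tcp=s["tcp_pos"],rot=s["ee_rot"])
print(s["time_s"],s["tcp_pos"],s["joints"],s["gripper_width"],s["wrist_force"])
```

```text
2.7833 [ 0.5355 -0.0088  0.2642] [ 16.4046  11.7725  -8.027   -0.0213 -70.3668 -22.1166] 0.3451578849201283 [-0.6806 -0.2313 -0.8593]
```

drive_tool([
  {"tx": -4,"ty": 0,"tz": 0,"ax": 0,"ay": 0,"az": 0,"claw": 3},
  {"tx": -4,"ty": 0,"tz": 0,"ax": 0,"ay": 0,"az": 0,"claw": 3},
  {"tx": -4,"ty": 0,"tz": 0,"ax": 0,"ay": 0,"az": 0,"claw": 3},
  {"tx": -4,"ty": 0,"tz": 0,"ax": 0,"ay": 0,"az": 0,"claw": 3},
  {"tx": -1,"ty": 0,"tz": 0,"ax": 0,"ay": 0,"az": 0,"claw": 3},
  {"tx": 0,"ty": 0,"tz": 0,"ax": 0,"ay": 0,"az": 0,"claw": 3},
  {"tx": 0,"ty": 0,"tz": 0,"ax": 0,"ay": 0,"az": 0,"claw": 3},
])

```text
time_s: 3.42
tcp_pos: [0.5508, 0.1596, 0.266]
ee_rot: [[-0.099, -0.995, -0.0], [-0.995, 0.099, -0.0], [0.0, 0.0, -1.0]]
wrist_force: [0.1, -0.8, -0.8]
gripper_width: 0.343
gripper_force: 0.0
```

Run:
```python
from h import *
s=sense();p,d=capture("wrist");np.savez("w3.npz",p=p,d=d,tcp=s["tcp_pos"],rot=s["ee_rot"])
print(s["time_s"],s["tcp_pos"],s["joints"],s["gripper_width"],s["wrist_force"])
a=np.load("w2.npz")["p"]
o=np.vstack([a[:290],p[:290]])[:,:,::-1]
cv2.imwrite("pics/w23.png",o)
```

```text
3.4167 [0.5508 0.1596 0.266 ] [ 32.3333  15.4493  -2.8741  -0.0021 -71.6988 -38.0042] 0.343113615502145 [ 0.0779 -0.8197 -0.7843]
```

View pics/w23.png

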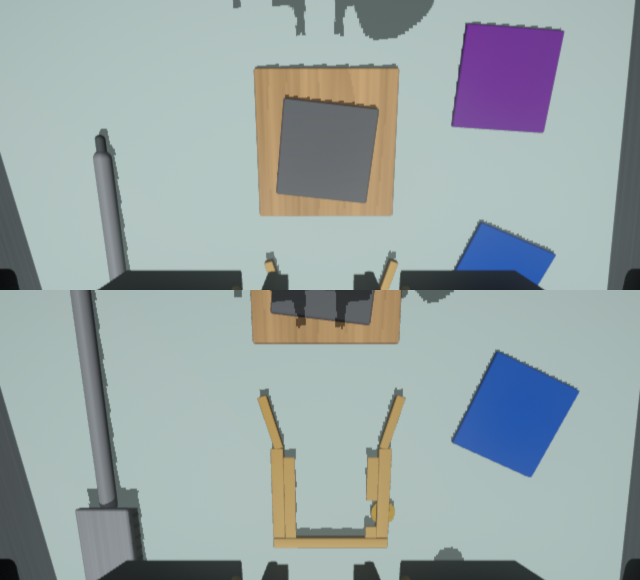

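Top half: coaster corners at about (286,97), (378,107), (366,202), (277,192) on the board (255–398 by 67–215). Bottom half: holder rails at columns 273–390, lip edges 295/366, end-stop face at row 247 of the original image, roller on the right at (381,221), guide tips at rows 105.

Run:
```python
from h import *
def load(n):
    f=np.load(n);return f["p"],f["d"],dict(tcp_pos=f["tcp"],ee_rot=f["rot"])
p,d,s=load("w2.npz");h=cv2.cvtColor(p,cv2.COLOR_RGB2HSV).astype(int);H,S,V=[h[...,i] for i in range(3)]
X=cloud(d,"wrist",s)
w=np.zeros((480,640),bool);w[60:222,250:405]=1
m=w&(S<60)&(V<130);m2=cv2.morphologyEx(m.astype(np.uint8),cv2.MORPH_OPEN,np.ones((5,5)))
print("coaster z",np.median(X[m2>0][:,2]),box(ray(rect(m2),"wrist",.0168,s)))
b=(w&(H>5)&(H<25)&(S>70));print("board z",np.median(X[b][:,2]));bb=(b|(m2>0)).astype(np.uint8);bb=cv2.morphologyEx(bb,3,np.ones((7,7)))
print(box(ray(rect(bb),"wrist",.011,s)))
print("glass",np.median(X[230:260,180:240].reshape(-1,3),0)[2])
p,d,s=load("w3.npz");h=cv2.cvtColor(p,cv2.COLOR_RGB2HSV).astype(int);H,S,V=[h[...,i] for i in range(3)]
X=cloud(d,"wrist",s);w=np.zeros((480,640),bool);w[90:262,250:410]=1
m=w&(H>5)&(H<25)&(S>70)
print("dock top z",np.percentile(X[m][:,2],[10,50,90]),"glass",np.median(X[120:230,310:350].reshape(-1,3),0)[2])
E=s["ee_rot"]
for r in (110,130,150,165,180,200,210,235,243,246,249,252):
    c=np.flatnonzero(m[r]);
    g=np.split(c,np.flatnonzero(np.diff(c)>1)+1)
    print(r,[(int(k[0]),int(k[-1])) for k in g])
for c in(315,330,345):
    k=np.flatnonzero(m[:,c]);print(c,k.min(),k.max())
uv=[(295.5,180),(295.5,200),(365.5,180),(365.5,200),(315,247),(345,247),(273,158),(390,158),(262,106),(403,106)]
for a,q in zip(uv,ray(uv,"wrist",.017,s)):print(a,q)
```

```text
coaster z 0.016659839757006967 (array([523.5, -66. ]), array([99. , 99.1]), 78.1)
board z 0.010647136695813075
(array([522.7, -73.3]), array([151.8, 148.3]), 84.4)
glass 0.0036566398396342403
dock top z [0.0154 0.0166 0.0177] glass 0.0036901553535506615
110 [(258, 268), (394, 404)]
130 [(265, 274), (388, 397)]
150 [(272, 281), (381, 390)]
165 [(271, 283), (379, 390)]
180 [(271, 294), (367, 390)]
200 [(272, 294), (367, 389)]
210 [(272, 294), (372, 389)]
235 [(273, 295), (376, 387)]
243 [(274, 295), (365, 387)]
246 [(274, 296), (364, 386)]
249 [(274, 386)]
252 [(274, 386)]
315 247 256
330 247 256
345 247 256
(295.5, 180) [0.5751 0.1292 0.017 ]
(295.5, 200) [0.5776 0.1509 0.017 ]
(365.5, 180) [0.4993 0.1367 0.017 ]
(365.5, 200) [0.5008 0.1585 0.017 ]
(315, 247) [0.5617 0.2066 0.017 ]
(345, 247) [0.5277 0.21   0.017 ]
(273, 158) [0.5965 0.1035 0.017 ]
(390, 158) [0.4716 0.1159 0.017 ]
(262, 106) [0.601  0.0501 0.017 ]
(403, 106) [0.4554 0.0644 0.017 ]
```

drive_tool([
  {"tx": 3.62,"ty": 0.06,"tz": 0,"ax": 0,"ay": 0,"az": 0,"claw": 3},
  {"tx": 3.62,"ty": 0.06,"tz": 0,"ax": 0,"ay": 0,"az": 0,"claw": 3},
  {"tx": 3.62,"ty": 0.06,"tz": 0,"ax": 0,"ay": 0,"az": 0,"claw": 3},
  {"tx": 3.62,"ty": 0.06,"tz": 0,"ax": 0,"ay": 0,"az": 0,"claw": 3},
  {"tx": 3.62,"ty": 0.06,"tz": 0,"ax": 0,"ay": 0,"az": 0,"claw": 3},
  {"tx": 3.62,"ty": 0.06,"tz": 0,"ax": 0,"ay": 0,"az": 0.11,"claw": 3},
])

```text
time_s: 3.97
tcp_pos: [0.5249, -0.0592, 0.2664]
ee_rot: [[-0.212, -0.977, 0.001], [-0.977, 0.212, 0.0], [-0.0, -0.001, -1.0]]
wrist_force: [-0.1, 0.5, 0.3]
gripper_width: 0.345
gripper_force: 0.0
```

drive_tool([
  {"tx": 0,"ty": 0,"tz": 4,"ax": 0,"ay": 0,"az": 0,"claw": 3},
  {"tx": 0,"ty": 0,"tz": 4,"ax": 0,"ay": 0,"az": 0,"claw": 3},
  {"tx": 0,"ty": 0,"tz": 4,"ax": 0,"ay": 0,"az": 0,"claw": 3},
  {"tx": 0,"ty": 0,"tz": 4,"ax": 0,"ay": 0,"az": 0,"claw": 3},
  {"tx": 0,"ty": 0,"tz": 4,"ax": 0,"ay": 0,"az": 0,"claw": 3},
  {"tx": 0,"ty": 0,"tz": 2,"ax": 0,"ay": 0,"az": 0,"claw": 3},
  {"tx": 0,"ty": 0,"tz": 0,"ax": 0,"ay": 0,"az": 0,"claw": 3},
  {"tx": 0,"ty": 0,"tz": 0,"ax": 0,"ay": 0,"az": 0,"claw": 3},
])

```text
time_s: 4.63
tcp_pos: [0.5258, -0.0573, 0.0458]
ee_rot: [[-0.21, -0.978, -0.002], [-0.978, 0.21, -0.001], [0.001, 0.001, -1.0]]
wrist_force: [1.2, -0.6, 0.3]
gripper_width: 0.344
gripper_force: 0.0
```

drive_tool([
  {"tx": 0,"ty": 0,"tz": 1.4,"ax": 0,"ay": 0,"az": 0,"claw": 3},
  {"tx": 0,"ty": 0,"tz": 1.1,"ax": 0,"ay": 0,"az": 0,"claw": 3},
  {"tx": 0,"ty": 0,"tz": 0,"ax": 0,"ay": 0,"az": 0,"claw": 3},
  {"tx": 0,"ty": 0,"tz": 0.1,"ax": 0,"ay": 0,"az": 0,"claw": 3},
  {"tx": 0,"ty": 0,"tz": 0,"ax": 0,"ay": 0,"az": 0,"claw": 3},
])

```text
time_s: 5.05
tcp_pos: [0.5278, -0.056, 0.0217]
ee_rot: [[-0.208, -0.978, 0.004], [-0.978, 0.208, 0.0], [-0.001, -0.004, -1.0]]
wrist_force: [0.1, 1.3, -0.6]
gripper_width: 0.345
gripper_force: 0.0
```

drive_tool([
  {"tx": 0,"ty": 0,"tz": 0.05,"ax": 0,"ay": 0,"az": 0,"claw": 3},
  {"tx": 0,"ty": 0,"tz": 0.05,"ax": 0,"ay": 0,"az": 0,"claw": 3},
  {"tx": 0,"ty": 0,"tz": 0,"ax": 0,"ay": 0,"az": 0,"claw": 3},
])

```text
time_s: 5.3
tcp_pos: [0.5269, -0.0558, 0.0194]
ee_rot: [[-0.208, -0.978, 0.001], [-0.978, 0.208, 0.0], [-0.0, -0.001, -1.0]]
wrist_force: [-0.1, -0.5, 0.1]
gripper_width: 0.345
gripper_force: 0.0
```

drive_tool([
  {"tx": 0,"ty": 0,"tz": 0.05,"ax": 0,"ay": 0,"az": 0,"claw": 3},
  {"tx": 0,"ty": 0,"tz": 0,"ax": 0,"ay": 0,"az": 0,"claw": 3},
])

```text
time_s: 5.47
tcp_pos: [0.5266, -0.0558, 0.0183]
ee_rot: [[-0.208, -0.978, 0.0], [-0.978, 0.208, 0.0], [-0.0, -0.0, -1.0]]
wrist_force: [-0.2, 0.4, 0.0]
gripper_width: 0.342
gripper_force: 0.0
```

drive_tool([
  {"tx": 0,"ty": 0,"tz": 0.07,"ax": 0,"ay": 0,"az": 0,"claw": 3},
  {"tx": 0,"ty": 0,"tz": 0,"ax": 0,"ay": 0,"az": 0,"claw": 3},
])

```text
time_s: 5.63
tcp_pos: [0.5266, -0.0559, 0.0174]
ee_rot: [[-0.208, -0.978, -0.0], [-0.978, 0.208, -0.0], [0.0, 0.0, -1.0]]
wrist_force: [0.6, 1.2, 0.1]
gripper_width: 0.343
gripper_force: 0.0
```

drive_tool([
  {"tx": 0,"ty": 0,"tz": 0.07,"ax": 0,"ay": 0,"az": 0,"claw": 3},
  {"tx": 0,"ty": 0,"tz": 0,"ax": 0,"ay": 0,"az": 0,"claw": 3},
])

```text
time_s: 5.8
tcp_pos: [0.5266, -0.0559, 0.0174]
ee_rot: [[-0.208, -0.978, -0.0], [-0.978, 0.208, -0.0], [0.0, 0.0, -1.0]]
wrist_force: [-1.1, 0.2, 5.3]
gripper_width: 0.349
gripper_force: 2.4
```

drive_tool([
  {"tx": 0,"ty": 0,"tz": 0.05,"ax": 0,"ay": 0,"az": 0,"claw": 3},
  {"tx": 0,"ty": 0,"tz": 0,"ax": 0,"ay": 0,"az": 0,"claw": 3},
])

```text
time_s: 5.97
tcp_pos: [0.5266, -0.0559, 0.0174]
ee_rot: [[-0.208, -0.978, 0.0], [-0.978, 0.208, -0.0], [0.0, -0.0, -1.0]]
wrist_force: [-2.5, 0.7, 8.9]
gripper_width: 0.347
gripper_force: 4.0
```

drive_tool([
  {"tx": 0,"ty": 0,"tz": 0.06,"ax": 0,"ay": 0,"az": 0,"claw": 3},
  {"tx": 0,"ty": 0,"tz": 0.06,"ax": 0,"ay": 0,"az": 0,"claw": 3},
  {"tx": -0.2,"ty": 0,"tz": 0,"ax": 0,"ay": 0,"az": 0,"claw": 3},
  {"tx": -0.3,"ty": 0,"tz": 0,"ax": 0,"ay": 0,"az": 0,"claw": 3},
])

```text
time_s: 6.3
tcp_pos: [0.528, -0.0522, 0.0173]
ee_rot: [[-0.207, -0.978, 0.001], [-0.978, 0.207, -0.002], [0.002, -0.001, -1.0]]
wrist_force: [-2.2, -6.2, 13.7]
gripper_width: 0.343
gripper_force: 6.5
```

drive_tool([
  {"tx": -0.3,"ty": 0.1,"tz": 0,"ax": 0,"ay": 0,"az": -0.02,"claw": 3},
  {"tx": -0.3,"ty": 0.1,"tz": 0,"ax": 0,"ay": 0,"az": -0.02,"claw": 3},
  {"tx": -0.3,"ty": 0.1,"tz": 0,"ax": 0,"ay": 0,"az": -0.02,"claw": 3},
  {"tx": -0.3,"ty": 0.1,"tz": 0,"ax": 0,"ay": 0,"az": -0.02,"claw": 3},
])

```text
time_s: 6.63
tcp_pos: [0.5282, -0.0392, 0.0174]
ee_rot: [[-0.127, -0.992, 0.005], [-0.992, 0.127, -0.001], [0.001, -0.005, -1.0]]
wrist_force: [0.6, -4.4, 10.4]
gripper_width: 0.347
gripper_force: 5.1
```

drive_tool([
  {"tx": -0.3,"ty": 0.15,"tz": 0.05,"ax": 0,"ay": 0,"az": -0.015,"claw": 3},
  {"tx": -0.3,"ty": 0.15,"tz": 0,"ax": 0,"ay": 0,"az": -0.015,"claw": 3},
  {"tx": -0.3,"ty": 0.15,"tz": 0,"ax": 0,"ay": 0,"az": 0,"claw": 3},
  {"tx": -0.1,"ty": 0.1,"tz": 0,"ax": 0,"ay": 0,"az": 0,"claw": 3},
])

```text
time_s: 6.97
tcp_pos: [0.5252, -0.0282, 0.0174]
ee_rot: [[-0.097, -0.995, 0.008], [-0.995, 0.097, -0.001], [-0.0, -0.008, -1.0]]
wrist_force: [2.5, -5.4, 11.5]
gripper_width: 0.342
gripper_force: 5.4
```

```bash
cat >> h.py <<'E'
HOME=np.array([.5394,.1587]);A=np.array([[.0976,.9952],[-.9952,.0976]])
def dock(q): return 1000*(A@(np.asarray(q)[:2]-HOME))
def look(tag,z,lo=90):
    s=sense();print(s["time_s"],"tcp dock",dock(s["tcp_pos"]),s["tcp_pos"],s["ee_rot"][:2,0],"F",s["wrist_force"])
    p,d=capture("wrist");h=cv2.cvtColor(p,cv2.COLOR_RGB2HSV).astype(int)
    cv2.imwrite(f"pics/{tag}.png",p[:,:,::-1]);np.savez(tag+".npz",p=p,d=d,tcp=s["tcp_pos"],rot=s["ee_rot"]);return p,d,s,h
E
python3 - <<'E'
from h import *
p,d,s,h=look("d1",.017)
sc,_=capture("scene");cv2.imwrite("pics/c.png",np.hstack([p[:300,:,::-1][:, 120:520],sc[190:340,220:420,::-1].repeat(2,0).repeat(2,1)]))
E
```

```text
6.9667 tcp dock [-187.3623   -4.0755] [ 0.5252 -0.0282  0.0174] [-0.0971 -0.9953] F [ 2.4513 -5.3515 11.4839]
```

View pics/c.png

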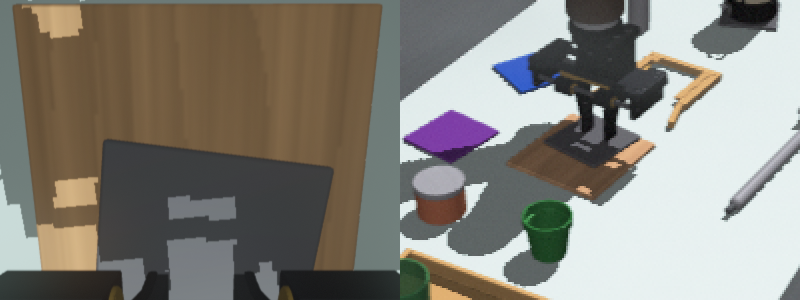

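The crop shows the coaster's rear corners at about (225,140) and (452,168) in the full image, still turned. I'll measure how far it has followed.

Run:
```python
from h import *
f=np.load("d1.npz");s=dict(tcp_pos=f["tcp"],ee_rot=f["rot"])
def q(uv):
    w=ray(uv,"wrist",.0172,s)[:,:2];a,b=w;u=(b-a)/np.linalg.norm(b-a) # towards dock +y
    fwd=np.array([u[1],-u[0]]);fwd=fwd if fwd[1]>0 else -fwd
    c=(a+b)/2+.05*fwd;print("len",np.linalg.norm(b-a),"centre dock",dock(c),"yaw rel",np.degrees(np.arctan2(fwd[1],fwd[0]))-84.4,"tcp in coaster",1000*np.array([(s["tcp_pos"][:2]-c)@fwd,(s["tcp_pos"][:2]-c)@u]))
q([(225,140),(453,168)])
```

```text
len 0.0970308832310087 centre dock [-200.7792   -2.0184] yaw rel -6.741792706621354 tcp in coaster [13.566 -0.468]
```

drive_tool([
  {"tx": 0.1,"ty": 0,"tz": -0.5,"ax": 0,"ay": 0,"az": 0,"claw": 3},
  {"tx": 0.3,"ty": 0,"tz": -0.3,"ax": 0,"ay": 0,"az": 0.115,"claw": 6},
  {"tx": 0,"ty": 0,"tz": 0,"ax": 0,"ay": 0,"az": 0,"claw": 6},
  {"tx": 0,"ty": 0,"tz": 0,"ax": 0,"ay": 0,"az": 0,"claw": 6},
  {"tx": 0,"ty": 0,"tz": 0,"ax": 0,"ay": 0,"az": 0,"claw": 6},
  {"tx": 0,"ty": 0,"tz": 0,"ax": 0,"ay": 0,"az": 0,"claw": 6},
  {"tx": 0,"ty": 0,"tz": 0.3,"ax": 0,"ay": 0,"az": 0,"claw": 6},
  {"tx": 0,"ty": 0,"tz": 0,"ax": 0,"ay": 0,"az": 0,"claw": 6},
  {"tx": 0,"ty": 0,"tz": 0,"ax": 0,"ay": 0,"az": 0,"claw": 6},
])

```text
time_s: 7.82
tcp_pos: [0.5208, -0.0319, 0.0192]
ee_rot: [[-0.213, -0.977, -0.001], [-0.977, 0.213, -0.0], [0.0, 0.001, -1.0]]
wrist_force: [-0.7, -0.5, -0.0]
gripper_width: 0.685
gripper_force: 0.0
```

drive_tool([
  {"tx": 0,"ty": 0,"tz": 0.15,"ax": 0,"ay": 0,"az": 0,"claw": 6},
  {"tx": 0,"ty": 0,"tz": 0.1,"ax": 0,"ay": 0,"az": 0,"claw": 6},
  {"tx": 0,"ty": 0,"tz": 0,"ax": 0,"ay": 0,"az": 0,"claw": 6},
])

```text
time_s: 8.07
tcp_pos: [0.5211, -0.0319, 0.0174]
ee_rot: [[-0.213, -0.977, -0.0], [-0.977, 0.213, -0.0], [0.0, 0.0, -1.0]]
wrist_force: [-1.2, 0.4, 3.2]
gripper_width: 0.686
gripper_force: 1.5
```

drive_tool([
  {"tx": 0,"ty": 0,"tz": 0.08,"ax": 0,"ay": 0,"az": 0,"claw": 6},
  {"tx": 0,"ty": 0,"tz": 0.04,"ax": 0,"ay": 0,"az": 0,"claw": 6},
  {"tx": 0,"ty": 0,"tz": 0,"ax": 0,"ay": 0,"az": 0,"claw": 6},
])

```text
time_s: 8.32
tcp_pos: [0.5211, -0.0319, 0.0174]
ee_rot: [[-0.213, -0.977, 0.0], [-0.977, 0.213, -0.0], [0.0, -0.0, -1.0]]
wrist_force: [-3.9, 0.9, 11.4]
gripper_width: 0.687
gripper_force: 5.7
```

drive_tool([
  {"tx": 0,"ty": 0,"tz": 0.06,"ax": 0,"ay": 0,"az": 0,"claw": 6},
  {"tx": 0,"ty": 0,"tz": 0,"ax": 0,"ay": 0,"az": -0.03,"claw": 6},
  {"tx": -0.1,"ty": 0,"tz": 0,"ax": 0,"ay": 0,"az": -0.03,"claw": 6},
  {"tx": -0.1,"ty": 0,"tz": 0,"ax": 0,"ay": 0,"az": -0.03,"claw": 6},
  {"tx": -0.1,"ty": 0,"tz": 0,"ax": 0,"ay": 0,"az": -0.03,"claw": 6},
  {"tx": -0.1,"ty": 0,"tz": 0,"ax": 0,"ay": 0,"az": -0.02,"claw": 6},
  {"tx": 0,"ty": 0,"tz": 0,"ax": 0,"ay": 0,"az": 0,"claw": 6},
])

```text
time_s: 8.9
tcp_pos: [0.5226, -0.0283, 0.0173]
ee_rot: [[-0.072, -0.997, 0.002], [-0.997, 0.072, -0.001], [0.001, -0.002, -1.0]]
wrist_force: [-1.0, -2.9, 13.2]
gripper_width: 0.686
gripper_force: 6.4
```

```bash
cat >> h.py <<'E'
def rear(p,s,z):
    # rear edge of the coaster in the wrist view: last non-grey to grey transition per column (top down)
    h=cv2.cvtColor(p,cv2.COLOR_RGB2HSV).astype(int);H,S,V=[h[...,i] for i in range(3)]
    g=((S<60)&(V<110)).astype(np.uint8);g[270:]=0;g=cv2.morphologyEx(g,cv2.MORPH_CLOSE,np.ones((5,5)));g=cv2.morphologyEx(g,cv2.MORPH_OPEN,np.ones((9,9)))
    n,l,st,ce=cv2.connectedComponentsWithStats(g);k=max(range(1,n),key=lambda i:st[i,4]);m=l==k
    cols=np.flatnonzero(m.any(0));c=cols[10:-10];e=np.c_[c,m[:,c].argmax(0)]
    vx,vy,x0,y0=cv2.fitLine(e.astype(np.float32),cv2.DIST_HUBER,0,.01,.01).ravel()
    r=abs((e-[x0,y0])@[-vy,vx]);ok=r<2.5
    ends=np.array([(u,y0+(u-x0)*vy/vx) for u in(cols[0],cols[-1])])
    a,b=ray(ends,"wrist",z,s)[:,:2];u=(b-a)/np.linalg.norm(b-a);f=np.array([-u[1],u[0]]);f=f if f[1]>0 else -f
    c=(a+b)/2+.05*f
    print("ends",ends.round(0).tolist(),"inl",ok.mean().round(2),"len",1000*np.linalg.norm(b-a),"centre dock",dock(c),"yaw rel",np.degrees(np.arctan2(f[1],f[0]))-84.4,"tcp fwd",1000*(s["tcp_pos"][:2]-c)@f)
E
python3 - <<'E'
from h import *
f=np.load("d1.npz");rear(f["p"],dict(tcp_pos=f["tcp"],ee_rot=f["rot"]),.0172)
p,d,s,h=look("d2",.017);rear(p,s,.0172)
E
```

```text
ends [[218.0, 138.0], [452.0, 168.0]] inl 1.0 len 99.52398336216962 centre dock [-201.2647   -3.8032] yaw rel -6.873863505671011 tcp fwd 13.835456533489715
8.9 tcp dock [-187.7431   -1.5159] [ 0.5226 -0.0283  0.0173] [-0.0724 -0.9974] F [-0.9892 -2.8885 13.2147]
ends [[211.0, 140.0], [444.0, 168.0]] inl 1.0 len 99.06392091220316 centre dock [-201.0362   -4.3625] yaw rel -5.090662116854034 tcp fwd 12.988505623200936
```

drive_tool([
  {"tx": 0,"ty": 0,"tz": -0.5,"ax": 0,"ay": 0,"az": 0,"claw": 6},
  {"tx": 0.4,"ty": -1.2,"tz": -0.3,"ax": 0,"ay": 0,"az": 0,"claw": 1},
  {"tx": 0,"ty": -1.3,"tz": 0,"ax": 0,"ay": 0,"az": 0.115,"claw": 1},
  {"tx": 0,"ty": 0,"tz": 0,"ax": 0,"ay": 0,"az": 0,"claw": 1},
  {"tx": 0,"ty": 0,"tz": 0,"ax": 0,"ay": 0,"az": 0,"claw": 1},
  {"tx": 0,"ty": 0,"tz": 0,"ax": 0,"ay": 0,"az": 0,"claw": 1},
  {"tx": 0,"ty": 0,"tz": 0.4,"ax": 0,"ay": 0,"az": 0,"claw": 1},
  {"tx": 0,"ty": 0,"tz": 0,"ax": 0,"ay": 0,"az": 0,"claw": 1},
])

```text
time_s: 9.62
tcp_pos: [0.545, -0.0338, 0.0185]
ee_rot: [[-0.188, -0.982, -0.002], [-0.982, 0.188, -0.0], [0.001, 0.002, -1.0]]
wrist_force: [-0.1, 0.3, -0.5]
gripper_width: 0.244
gripper_force: 0.0
```

drive_tool([
  {"tx": 0,"ty": 0,"tz": 0.2,"ax": 0,"ay": 0,"az": 0,"claw": 1},
  {"tx": 0,"ty": 0,"tz": 0.1,"ax": 0,"ay": 0,"az": 0,"claw": 1},
  {"tx": 0,"ty": 0,"tz": 0,"ax": 0,"ay": 0,"az": 0,"claw": 1},
])

```text
time_s: 9.87
tcp_pos: [0.5468, -0.0338, 0.0174]
ee_rot: [[-0.188, -0.982, 0.001], [-0.982, 0.188, -0.0], [0.0, -0.001, -1.0]]
wrist_force: [-0.0, 0.7, 5.9]
gripper_width: 0.13
gripper_force: 3.4
```

drive_tool([
  {"tx": 0,"ty": 0,"tz": 0.1,"ax": 0,"ay": 0,"az": 0,"claw": 1},
  {"tx": -0.2,"ty": 0.02,"tz": 0,"ax": 0,"ay": 0,"az": -0.015,"claw": 1},
  {"tx": -0.2,"ty": 0.02,"tz": 0,"ax": 0,"ay": 0,"az": -0.015,"claw": 1},
  {"tx": -0.2,"ty": 0.02,"tz": 0,"ax": 0,"ay": 0,"az": -0.015,"claw": 1},
  {"tx": -0.2,"ty": 0.01,"tz": 0,"ax": 0,"ay": 0,"az": -0.015,"claw": 1},
  {"tx": -0.2,"ty": 0.01,"tz": 0,"ax": 0,"ay": 0,"az": -0.015,"claw": 1},
  {"tx": -0.2,"ty": 0,"tz": 0,"ax": 0,"ay": 0,"az": -0.015,"claw": 1},
  {"tx": 0,"ty": 0,"tz": 0,"ax": 0,"ay": 0,"az": 0,"claw": 1},
])

```text
time_s: 10.53
tcp_pos: [0.5482, -0.0226, 0.0174]
ee_rot: [[-0.097, -0.995, 0.002], [-0.995, 0.097, -0.001], [0.001, -0.002, -1.0]]
wrist_force: [-1.3, -3.5, 11.2]
gripper_width: 0.115
gripper_force: 5.5
```

Run:
```python
from h import *
p,d,s,h=look("d3",.017);rear(p,s,.0172)
```

```text
10.5333 tcp dock [-179.5285  -26.4958] [ 0.5482 -0.0226  0.0174] [-0.0972 -0.9953] F [-1.3337 -3.5138 11.1659]
ends [[257.0, 156.0], [488.0, 156.0]] inl 1.0 len 97.62004967680248 centre dock [-191.8293   -4.6929] yaw rel 0.0669881131537835 tcp fwd 12.27513657516074
```

drive_tool([
  {"tx": 0,"ty": 0,"tz": -0.5,"ax": 0,"ay": 0,"az": 0,"claw": 1},
  {"tx": 0.1,"ty": 1.1,"tz": -0.3,"ax": 0,"ay": 0,"az": 0,"claw": 3},
  {"tx": 0,"ty": 1.1,"tz": 0,"ax": 0,"ay": 0,"az": 0,"claw": 3},
  {"tx": 0,"ty": 0,"tz": 0,"ax": 0,"ay": 0,"az": 0,"claw": 3},
  {"tx": 0,"ty": 0,"tz": 0,"ax": 0,"ay": 0,"az": 0,"claw": 3},
  {"tx": 0,"ty": 0,"tz": 0.5,"ax": 0,"ay": 0,"az": 0,"claw": 3},
  {"tx": 0,"ty": 0,"tz": 0,"ax": 0,"ay": 0,"az": 0,"claw": 3},
  {"tx": 0,"ty": 0,"tz": 0,"ax": 0,"ay": 0,"az": 0,"claw": 3},
])

```text
time_s: 11.25
tcp_pos: [0.5255, -0.0206, 0.0178]
ee_rot: [[-0.1, -0.995, -0.001], [-0.995, 0.1, -0.0], [0.0, 0.001, -1.0]]
wrist_force: [0.4, 0.2, -0.2]
gripper_width: 0.343
gripper_force: 0.0
```

drive_tool([
  {"tx": 0,"ty": 0,"tz": 0.15,"ax": 0,"ay": 0,"az": 0,"claw": 3},
  {"tx": 0,"ty": 0,"tz": 0.1,"ax": 0,"ay": 0,"az": 0,"claw": 3},
  {"tx": 0,"ty": 0,"tz": 0,"ax": 0,"ay": 0,"az": 0,"claw": 3},
])

```text
time_s: 11.5
tcp_pos: [0.5258, -0.0206, 0.0174]
ee_rot: [[-0.099, -0.995, 0.0], [-0.995, 0.099, -0.0], [0.0, -0.0, -1.0]]
wrist_force: [-4.0, 0.7, 11.6]
gripper_width: 0.346
gripper_force: 5.9
```

drive_tool([
  {"tx": -0.15,"ty": 0.02,"tz": 0.04,"ax": 0,"ay": 0,"az": 0,"claw": 3},
  {"tx": -0.3,"ty": 0.06,"tz": 0,"ax": 0,"ay": 0,"az": 0,"claw": 3},
  {"tx": -0.3,"ty": 0.06,"tz": 0,"ax": 0,"ay": 0,"az": 0,"claw": 3},
  {"tx": -0.3,"ty": 0.06,"tz": 0,"ax": 0,"ay": 0,"az": 0,"claw": 3},
  {"tx": -0.3,"ty": 0.06,"tz": 0,"ax": 0,"ay": 0,"az": 0,"claw": 3},
  {"tx": -0.3,"ty": 0.06,"tz": 0,"ax": 0,"ay": 0,"az": 0,"claw": 3},
  {"tx": -0.3,"ty": 0.06,"tz": 0,"ax": 0,"ay": 0,"az": 0,"claw": 3},
  {"tx": 0,"ty": 0,"tz": 0,"ax": 0,"ay": 0,"az": 0,"claw": 3},
])

```text
time_s: 12.17
tcp_pos: [0.5256, -0.001, 0.0174]
ee_rot: [[-0.098, -0.995, 0.004], [-0.995, 0.098, -0.001], [0.0, -0.004, -1.0]]
wrist_force: [-0.2, -2.3, 10.6]
gripper_width: 0.344
gripper_force: 5.2
```

Run:
```python
from h import *
p,d,s,h=look("d4",.017);rear(p,s,.0172)
```

```text
12.1667 tcp dock [-160.2392   -1.8294] [ 0.5256 -0.001   0.0174] [-0.098  -0.9952] F [-0.1685 -2.3353 10.6335]
ends [[208.0, 153.0], [438.0, 158.0]] inl 1.0 len 97.19574251710925 centre dock [-172.7858   -1.8941] yaw rel -1.1319035886812827 tcp fwd 12.543230562219845
```

drive_tool([
  {"tx": -0.3,"ty": 0.03,"tz": 0.03,"ax": 0,"ay": 0,"az": 0,"claw": 3},
  {"tx": -0.3,"ty": 0.03,"tz": 0,"ax": 0,"ay": 0,"az": 0,"claw": 3},
  {"tx": -0.2,"ty": 0,"tz": 0,"ax": 0,"ay": 0,"az": 0,"claw": 3},
])

```text
time_s: 12.47
tcp_pos: [0.5257, 0.0065, 0.0173]
ee_rot: [[-0.098, -0.995, 0.003], [-0.995, 0.098, -0.001], [0.001, -0.003, -1.0]]
wrist_force: [0.3, -6.3, 11.0]
gripper_width: 0.346
gripper_force: 5.9
```

drive_tool([
  {"tx": -0.2,"ty": 0,"tz": 0,"ax": 0,"ay": 0,"az": 0,"claw": 3},
  {"tx": -0.2,"ty": 0,"tz": 0,"ax": 0,"ay": 0,"az": 0,"claw": 3},
])

```text
time_s: 12.63
tcp_pos: [0.5259, 0.0104, 0.0172]
ee_rot: [[-0.098, -0.995, 0.003], [-0.995, 0.098, -0.001], [0.001, -0.003, -1.0]]
wrist_force: [-0.5, -5.2, 11.3]
gripper_width: 0.341
gripper_force: 5.7
```

drive_tool([
  {"tx": -0.2,"ty": 0,"tz": 0,"ax": 0,"ay": 0,"az": 0,"claw": 3},
  {"tx": -0.2,"ty": 0,"tz": 0,"ax": 0,"ay": 0,"az": 0,"claw": 3},
])

```text
time_s: 12.8
tcp_pos: [0.5263, 0.0148, 0.0169]
ee_rot: [[-0.099, -0.995, 0.003], [-0.995, 0.099, -0.0], [0.0, -0.003, -1.0]]
wrist_force: [-0.2, -1.7, 8.1]
gripper_width: 0.347
gripper_force: 3.6
```

drive_tool([
  {"tx": -0.2,"ty": 0,"tz": 0,"ax": 0,"ay": 0,"az": 0,"claw": 3},
  {"tx": -0.2,"ty": 0,"tz": 0,"ax": 0,"ay": 0,"az": 0,"claw": 3},
])

```text
time_s: 12.97
tcp_pos: [0.5264, 0.0189, 0.0164]
ee_rot: [[-0.099, -0.995, 0.003], [-0.995, 0.099, -0.0], [-0.0, -0.003, -1.0]]
wrist_force: [0.1, -1.8, 5.0]
gripper_width: 0.346
gripper_force: 2.6
```

drive_tool([
  {"tx": -0.1,"ty": 0,"tz": 0.1,"ax": 0,"ay": 0,"az": 0,"claw": 3},
  {"tx": -0.1,"ty": 0,"tz": 0.1,"ax": 0,"ay": 0,"az": 0,"claw": 3},
  {"tx": -0.1,"ty": 0,"tz": 0.1,"ax": 0,"ay": 0,"az": 0,"claw": 3},
])

```text
time_s: 13.22
tcp_pos: [0.5269, 0.0207, 0.0156]
ee_rot: [[-0.097, -0.995, 0.002], [-0.995, 0.097, -0.003], [0.003, -0.002, -1.0]]
wrist_force: [-4.8, -8.7, 28.5]
gripper_width: 0.341
gripper_force: 13.6
```

Run:
```python
from h import *
p,d,s,h=look("d5",.017);rear(p,s,.0172)
```

```text
13.2167 tcp dock [-138.5542   -1.0155] [0.5269 0.0207 0.0156] [-0.0969 -0.9953] F [-4.8103 -8.7184 28.4828]
ends [[203.0, 152.0], [443.0, 158.0]] inl 1.0 len 100.4204352412723 centre dock [-151.31     -1.1743] yaw rel -1.189677276296834 tcp fwd 12.750077807087077
```

drive_tool([
  {"tx": 0,"ty": 0,"tz": -0.18,"ax": 0,"ay": 0,"az": 0,"claw": 3},
  {"tx": -0.2,"ty": 0,"tz": 0,"ax": 0,"ay": 0,"az": 0,"claw": 3},
  {"tx": -0.2,"ty": 0,"tz": 0,"ax": 0,"ay": 0,"az": 0,"claw": 3},
  {"tx": -0.2,"ty": 0,"tz": 0,"ax": 0,"ay": 0,"az": 0,"claw": 3},
])

```text
time_s: 13.6
tcp_pos: [0.5273, 0.0277, 0.0154]
ee_rot: [[-0.099, -0.995, 0.003], [-0.995, 0.099, -0.0], [0.0, -0.003, -1.0]]
wrist_force: [0.8, -2.9, 7.4]
gripper_width: 0.343
gripper_force: 3.4
```

drive_tool([
  {"tx": -0.2,"ty": 0,"tz": 0.02,"ax": 0,"ay": 0,"az": 0,"claw": 3},
  {"tx": -0.2,"ty": 0,"tz": 0.02,"ax": 0,"ay": 0,"az": 0,"claw": 3},
  {"tx": -0.2,"ty": 0,"tz": 0.02,"ax": 0,"ay": 0,"az": 0,"claw": 3},
])

```text
time_s: 13.85
tcp_pos: [0.5279, 0.0336, 0.0149]
ee_rot: [[-0.099, -0.995, 0.002], [-0.995, 0.099, -0.001], [0.0, -0.002, -1.0]]
wrist_force: [-0.0, -4.1, 8.7]
gripper_width: 0.339
gripper_force: 4.4
```

drive_tool([
  {"tx": -0.3,"ty": 0,"tz": 0.04,"ax": 0,"ay": 0,"az": 0,"claw": 3},
  {"tx": -0.3,"ty": 0,"tz": 0.03,"ax": 0,"ay": 0,"az": 0,"claw": 3},
  {"tx": -0.3,"ty": 0,"tz": 0.03,"ax": 0,"ay": 0,"az": 0,"claw": 3},
  {"tx": -0.3,"ty": 0,"tz": 0.02,"ax": 0,"ay": 0,"az": 0,"claw": 3},
  {"tx": -0.3,"ty": 0,"tz": 0.02,"ax": 0,"ay": 0,"az": 0,"claw": 3},
])

```text
time_s: 14.27
tcp_pos: [0.5297, 0.0485, 0.014]
ee_rot: [[-0.098, -0.995, 0.003], [-0.995, 0.098, -0.001], [0.001, -0.003, -1.0]]
wrist_force: [-0.4, -4.4, 11.4]
gripper_width: 0.344
gripper_force: 5.6
```

drive_tool([
  {"tx": -0.3,"ty": 0,"tz": 0.02,"ax": 0,"ay": 0,"az": 0,"claw": 3},
  {"tx": -0.3,"ty": 0,"tz": 0.02,"ax": 0,"ay": 0,"az": 0,"claw": 3},
  {"tx": -0.2,"ty": 0,"tz": 0.02,"ax": 0,"ay": 0,"az": 0,"claw": 3},
])

```text
time_s: 14.52
tcp_pos: [0.5306, 0.0564, 0.0136]
ee_rot: [[-0.098, -0.995, 0.003], [-0.995, 0.098, -0.001], [0.001, -0.003, -1.0]]
wrist_force: [-0.2, -4.9, 13.8]
gripper_width: 0.346
gripper_force: 6.5
```

Run:
```python
from h import *
p,d,s,h=look("d6",.017);rear(p,s,.0172)
```

```text
14.5167 tcp dock [-102.6686   -1.2009] [0.5306 0.0564 0.0136] [-0.098  -0.9952] F [-0.2078 -4.9391 13.8112]
ends [[205.0, 152.0], [441.0, 158.0]] inl 1.0 len 97.37470887847331 centre dock [-115.5916   -1.4204] yaw rel -1.3194126167912401 tcp fwd 12.914890371427047
```

drive_tool([
  {"tx": -0.3,"ty": 0,"tz": 0.01,"ax": 0,"ay": 0,"az": 0,"claw": 3},
  {"tx": -0.3,"ty": 0,"tz": 0.01,"ax": 0,"ay": 0,"az": 0,"claw": 3},
  {"tx": -0.3,"ty": 0,"tz": 0.01,"ax": 0,"ay": 0,"az": 0,"claw": 3},
])

```text
time_s: 14.82
tcp_pos: [0.5314, 0.0652, 0.0132]
ee_rot: [[-0.098, -0.995, 0.003], [-0.995, 0.098, -0.001], [0.001, -0.003, -1.0]]
wrist_force: [-0.7, -5.2, 11.6]
gripper_width: 0.342
gripper_force: 6.1
```

drive_tool([
  {"tx": -0.3,"ty": 0,"tz": 0,"ax": 0,"ay": 0,"az": 0,"claw": 3},
  {"tx": -0.3,"ty": 0,"tz": 0,"ax": 0,"ay": 0,"az": 0,"claw": 3},
])

```text
time_s: 14.98
tcp_pos: [0.5313, 0.0719, 0.012]
ee_rot: [[-0.1, -0.995, 0.002], [-0.995, 0.1, 0.001], [-0.001, -0.002, -1.0]]
wrist_force: [-0.0, -0.3, -0.9]
gripper_width: 0.346
gripper_force: 0.0
```

drive_tool([
  {"tx": 0,"ty": 0,"tz": 0.1,"ax": 0,"ay": 0,"az": 0,"claw": 3},
  {"tx": 0,"ty": 0,"tz": 0.1,"ax": 0,"ay": 0,"az": 0,"claw": 3},
  {"tx": 0,"ty": 0,"tz": 0,"ax": 0,"ay": 0,"az": 0,"claw": 3},
])

```text
time_s: 15.23
tcp_pos: [0.5308, 0.0723, 0.0103]
ee_rot: [[-0.099, -0.995, 0.001], [-0.995, 0.099, 0.0], [-0.0, -0.001, -1.0]]
wrist_force: [-1.7, 0.9, 11.6]
gripper_width: 0.343
gripper_force: 5.7
```

Run:
```python
from h import *
p,d,s,h=look("d7",.01);rear(p,s,.0102)
```

```text
15.2333 tcp dock [-86.8102   0.0825] [0.5308 0.0723 0.0103] [-0.0989 -0.9951] F [-1.6903  0.9327 11.6038]
ends [[203.0, 140.0], [436.0, 151.0]] inl 0.9 len 97.89373772034233 centre dock [-103.3401   -2.6724] yaw rel -2.760576696075958 tcp fwd 16.378517927380795
```

drive_tool([
  {"tx": 0,"ty": 0.05,"tz": 0.06,"ax": 0,"ay": 0,"az": 0,"claw": 3},
  {"tx": -0.2,"ty": 0.1,"tz": 0,"ax": 0,"ay": 0,"az": -0.01,"claw": 3},
  {"tx": -0.2,"ty": 0.05,"tz": 0,"ax": 0,"ay": 0,"az": -0.01,"claw": 3},
  {"tx": -0.2,"ty": 0.05,"tz": 0,"ax": 0,"ay": 0,"az": -0.01,"claw": 3},
])

```text
time_s: 15.62
tcp_pos: [0.53, 0.0775, 0.0103]
ee_rot: [[-0.068, -0.998, 0.003], [-0.998, 0.068, -0.001], [0.001, -0.003, -1.0]]
wrist_force: [0.9, -5.8, 12.7]
gripper_width: 0.345
gripper_force: 6.2
```

drive_tool([
  {"tx": -0.2,"ty": 0,"tz": 0,"ax": 0,"ay": 0,"az": 0,"claw": 3},
  {"tx": -0.2,"ty": 0,"tz": 0,"ax": 0,"ay": 0,"az": 0,"claw": 3},
  {"tx": -0.2,"ty": 0,"tz": 0,"ax": 0,"ay": 0,"az": 0,"claw": 3},
])

```text
time_s: 15.87
tcp_pos: [0.5299, 0.083, 0.0103]
ee_rot: [[-0.068, -0.998, 0.002], [-0.998, 0.068, -0.002], [0.002, -0.002, -1.0]]
wrist_force: [0.2, -7.6, 13.5]
gripper_width: 0.346
gripper_force: 6.9
```

Run:
```python
from h import *
p,d,s,h=look("d8",.01);rear(p,s,.0102)
cv2.imwrite("pics/d8c.png",p[100:300,150:500,::-1])
```

```text
15.8667 tcp dock [-76.259    2.1011] [0.5299 0.083  0.0103] [-0.0685 -0.9977] F [ 0.2204 -7.6492 13.5253]
ends [[207.0, 140.0], [439.0, 152.0]] inl 1.0 len 97.54003629202252 centre dock [-92.7812   0.2236] yaw rel -1.096558032593606 tcp fwd 16.483706515444833
```

View pics/d8c.png

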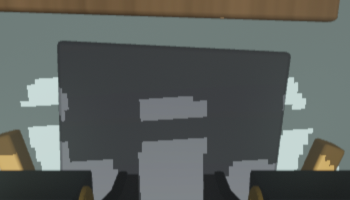

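The crop shows the coaster's rear edge at about (208,141)–(440,153) in the full image, lying nearly square between the two guide tips. I'll keep dragging.

drive_tool([
  {"tx": -0.3,"ty": -0.01,"tz": 0.03,"ax": 0,"ay": 0,"az": 0.005,"claw": 3},
  {"tx": -0.3,"ty": -0.01,"tz": 0,"ax": 0,"ay": 0,"az": 0.005,"claw": 3},
  {"tx": -0.3,"ty": -0.01,"tz": 0,"ax": 0,"ay": 0,"az": 0.005,"claw": 3},
  {"tx": -0.3,"ty": -0.01,"tz": 0,"ax": 0,"ay": 0,"az": 0.005,"claw": 3},
])

```text
time_s: 16.25
tcp_pos: [0.531, 0.0946, 0.0103]
ee_rot: [[-0.089, -0.996, 0.001], [-0.996, 0.089, -0.002], [0.002, -0.001, -1.0]]
wrist_force: [0.1, -8.3, 15.9]
gripper_width: 0.345
gripper_force: 7.9
```

drive_tool([
  {"tx": -0.3,"ty": -0.01,"tz": 0,"ax": 0,"ay": 0,"az": 0.005,"claw": 3},
  {"tx": -0.3,"ty": 0,"tz": 0,"ax": 0,"ay": 0,"az": 0.005,"claw": 3},
  {"tx": -0.3,"ty": 0,"tz": 0,"ax": 0,"ay": 0,"az": 0,"claw": 3},
  {"tx": -0.3,"ty": 0,"tz": 0,"ax": 0,"ay": 0,"az": 0,"claw": 3},
])

```text
time_s: 16.58
tcp_pos: [0.5322, 0.1065, 0.0103]
ee_rot: [[-0.099, -0.995, 0.001], [-0.995, 0.099, -0.002], [0.002, -0.001, -1.0]]
wrist_force: [-0.7, -8.1, 16.2]
gripper_width: 0.346
gripper_force: 8.0
```

Run:
```python
from h import *
p,d,s,h=look("d9",.01);rear(p,s,.0102)
```

```text
16.5833 tcp dock [-52.6371   2.0907] [0.5322 0.1065 0.0103] [-0.0985 -0.9951] F [-0.6774 -8.1032 16.1578]
ends [[207.0, 140.0], [439.0, 151.0]] inl 1.0 len 97.54949525759663 centre dock [-69.2303   0.7295] yaw rel -2.8158640685492458 tcp fwd 16.506703824708396
```

drive_tool([
  {"tx": -0.2,"ty": -0.01,"tz": 0.04,"ax": 0,"ay": 0,"az": -0.012,"claw": 3},
  {"tx": -0.2,"ty": -0.01,"tz": 0.04,"ax": 0,"ay": 0,"az": -0.012,"claw": 3},
  {"tx": -0.3,"ty": -0.01,"tz": 0,"ax": 0,"ay": 0,"az": -0.012,"claw": 3},
  {"tx": -0.3,"ty": -0.01,"tz": 0,"ax": 0,"ay": 0,"az": -0.012,"claw": 3},
])

```text
time_s: 16.97
tcp_pos: [0.5333, 0.1159, 0.0102]
ee_rot: [[-0.05, -0.999, 0.001], [-0.999, 0.05, -0.003], [0.003, -0.001, -1.0]]
wrist_force: [-1.9, -9.8, 21.1]
gripper_width: 0.345
gripper_force: 10.4
```

drive_tool([
  {"tx": -0.3,"ty": -0.02,"tz": 0,"ax": 0,"ay": 0,"az": 0,"claw": 3},
  {"tx": -0.3,"ty": -0.02,"tz": 0,"ax": 0,"ay": 0,"az": 0,"claw": 3},
  {"tx": -0.3,"ty": -0.02,"tz": 0,"ax": 0,"ay": 0,"az": 0,"claw": 3},
])

```text
time_s: 17.22
tcp_pos: [0.5345, 0.1249, 0.0102]
ee_rot: [[-0.05, -0.999, 0.001], [-0.999, 0.05, -0.003], [0.003, -0.001, -1.0]]
wrist_force: [-0.9, -9.5, 21.0]
gripper_width: 0.343
gripper_force: 10.2
```

Run:
```python
from h import *
p,d,s,h=look("d10",.01);rear(p,s,.0102)
```

```text
17.2167 tcp dock [-34.1148   1.572 ] [0.5345 0.1249 0.0102] [-0.0504 -0.9987] F [-0.9377 -9.4736 20.9773]
ends [[207.0, 140.0], [439.0, 151.0]] inl 1.0 len 97.55025584650485 centre dock [-50.6686  -0.6142] yaw rel -0.07635804004043223 tcp fwd 16.551332151549346
```

drive_tool([
  {"tx": -0.3,"ty": -0.015,"tz": 0,"ax": 0,"ay": 0,"az": 0,"claw": 3},
  {"tx": -0.3,"ty": -0.015,"tz": 0,"ax": 0,"ay": 0,"az": 0,"claw": 3},
  {"tx": -0.3,"ty": -0.015,"tz": 0,"ax": 0,"ay": 0,"az": 0,"claw": 3},
  {"tx": -0.3,"ty": -0.015,"tz": 0,"ax": 0,"ay": 0,"az": 0,"claw": 3},
])

```text
time_s: 17.6
tcp_pos: [0.5358, 0.1369, 0.0103]
ee_rot: [[-0.05, -0.999, 0.001], [-0.999, 0.05, -0.003], [0.003, -0.001, -1.0]]
wrist_force: [-1.1, -9.1, 20.1]
gripper_width: 0.343
gripper_force: 10.0
```

drive_tool([
  {"tx": -0.2,"ty": -0.02,"tz": 0.05,"ax": 0,"ay": 0,"az": 0,"claw": 3},
  {"tx": -0.2,"ty": -0.02,"tz": 0.03,"ax": 0,"ay": 0,"az": 0,"claw": 3},
  {"tx": -0.2,"ty": -0.02,"tz": 0,"ax": 0,"ay": 0,"az": 0,"claw": 3},
])

```text
time_s: 17.85
tcp_pos: [0.5365, 0.1413, 0.0102]
ee_rot: [[-0.05, -0.999, -0.0], [-0.999, 0.05, -0.005], [0.005, -0.0, -1.0]]
wrist_force: [-1.2, -15.9, 25.1]
gripper_width: 0.346
gripper_force: 12.6
```

Run:
```python
from h import *
p,d,s,h=look("d11",.01);rear(p,s,.0102)
```

```text
17.85 tcp dock [-17.5592   1.1888] [0.5365 0.1413 0.0102] [-0.0496 -0.9988] F [ -1.1841 -15.88    25.1233]
ends [[207.0, 140.0], [439.0, 151.0]] inl 1.0 len 97.60559277912758 centre dock [-34.195   -0.9272] yaw rel 0.06280076619209751 tcp fwd 16.638522458965692
```

drive_tool([
  {"tx": -0.2,"ty": -0.01,"tz": 0,"ax": 0,"ay": 0,"az": 0,"claw": 3},
  {"tx": -0.2,"ty": -0.01,"tz": 0,"ax": 0,"ay": 0,"az": 0,"claw": 3},
])

```text
time_s: 18.07
tcp_pos: [0.5375, 0.1458, 0.0102]
ee_rot: [[-0.05, -0.999, 0.001], [-0.999, 0.05, -0.004], [0.004, -0.002, -1.0]]
wrist_force: [-0.5, -13.4, 24.2]
gripper_width: 0.346
gripper_force: 11.8
```

drive_tool([
  {"tx": -0.2,"ty": -0.01,"tz": 0,"ax": 0,"ay": 0,"az": 0,"claw": 3},
  {"tx": -0.2,"ty": -0.01,"tz": 0,"ax": 0,"ay": 0,"az": 0,"claw": 3},
  {"tx": 0,"ty": 0,"tz": 0,"ax": 0,"ay": 0,"az": 0,"claw": 3},
])

```text
time_s: 18.32
tcp_pos: [0.5384, 0.1508, 0.0102]
ee_rot: [[-0.05, -0.999, 0.003], [-0.999, 0.05, -0.003], [0.003, -0.003, -1.0]]
wrist_force: [-0.5, -10.3, 22.4]
gripper_width: 0.347
gripper_force: 11.5
```

Run:
```python
from h import *
p,d,s,h=look("d12",.01);rear(p,s,.0102)
```

```text
18.3167 tcp dock [-7.9634  0.1981] [0.5384 0.1508 0.0102] [-0.05   -0.9987] F [ -0.5021 -10.2888  22.4379]
ends [[205.0, 139.0], [440.0, 152.0]] inl 1.0 len 98.79564767932406 centre dock [-24.5421  -2.2793] yaw rel -0.1156439228837769 tcp fwd 16.57419744029938
```

drive_tool([
  {"tx": -0.25,"ty": -0.01,"tz": 0.02,"ax": 0,"ay": 0,"az": 0,"claw": 3},
  {"tx": -0.25,"ty": -0.01,"tz": 0,"ax": 0,"ay": 0,"az": 0,"claw": 3},
  {"tx": -0.25,"ty": -0.01,"tz": 0,"ax": 0,"ay": 0,"az": 0,"claw": 3},
  {"tx": -0.25,"ty": -0.01,"tz": 0,"ax": 0,"ay": 0,"az": 0,"claw": 3},
])

```text
time_s: 18.7
tcp_pos: [0.5395, 0.1604, 0.0102]
ee_rot: [[-0.05, -0.999, 0.003], [-0.999, 0.05, -0.003], [0.003, -0.003, -1.0]]
wrist_force: [0.2, -13.1, 23.3]
gripper_width: 0.346
gripper_force: 11.7
```

drive_tool([
  {"tx": -0.25,"ty": -0.01,"tz": 0,"ax": 0,"ay": 0,"az": 0,"claw": 3},
  {"tx": -0.25,"ty": -0.01,"tz": 0,"ax": 0,"ay": 0,"az": 0,"claw": 3},
  {"tx": -0.2,"ty": -0.01,"tz": 0,"ax": 0,"ay": 0,"az": 0,"claw": 3},
])

```text
time_s: 18.95
tcp_pos: [0.5402, 0.1674, 0.0102]
ee_rot: [[-0.05, -0.999, 0.003], [-0.999, 0.05, -0.003], [0.003, -0.003, -1.0]]
wrist_force: [0.7, -11.9, 22.8]
gripper_width: 0.344
gripper_force: 11.6
```

Run:
```python
from h import *
p,d,s,h=look("d13",.01);rear(p,s,.0102)
```

```text
18.95 tcp dock [8.7551 0.0712] [0.5402 0.1674 0.0102] [-0.0498 -0.9988] F [  0.6585 -11.8699  22.7863]
ends [[206.0, 139.0], [442.0, 151.0]] inl 1.0 len 99.2248149583497 centre dock [-7.8422 -1.7131] yaw rel -0.016983939906509704 tcp fwd 16.59717333096679
```

drive_tool([
  {"tx": -0.15,"ty": 0,"tz": 0,"ax": 0,"ay": 0,"az": 0,"claw": 3},
  {"tx": -0.15,"ty": -0.01,"tz": 0,"ax": 0,"ay": 0,"az": 0,"claw": 3},
  {"tx": -0.1,"ty": -0.01,"tz": 0,"ax": 0,"ay": 0,"az": 0,"claw": 3},
])

```text
time_s: 19.25
tcp_pos: [0.5406, 0.1714, 0.0102]
ee_rot: [[-0.05, -0.999, 0.003], [-0.999, 0.05, -0.003], [0.003, -0.003, -1.0]]
wrist_force: [0.5, -12.7, 23.2]
gripper_width: 0.347
gripper_force: 11.7
```

drive_tool([
  {"tx": -0.1,"ty": 0,"tz": 0,"ax": 0,"ay": 0,"az": 0,"claw": 3},
  {"tx": -0.1,"ty": 0,"tz": 0,"ax": 0,"ay": 0,"az": 0,"claw": 3},
])

```text
time_s: 19.42
tcp_pos: [0.5408, 0.1734, 0.0103]
ee_rot: [[-0.05, -0.999, 0.003], [-0.999, 0.05, -0.003], [0.003, -0.003, -1.0]]
wrist_force: [1.3, -12.0, 23.3]
gripper_width: 0.343
gripper_force: 11.4
```

drive_tool([
  {"tx": -0.1,"ty": 0,"tz": 0,"ax": 0,"ay": 0,"az": 0,"claw": 3},
  {"tx": -0.05,"ty": 0,"tz": 0,"ax": 0,"ay": 0,"az": 0,"claw": 3},
])

```text
time_s: 19.58
tcp_pos: [0.5409, 0.175, 0.0102]
ee_rot: [[-0.05, -0.999, 0.003], [-0.999, 0.05, -0.003], [0.003, -0.003, -1.0]]
wrist_force: [0.8, -11.7, 22.9]
gripper_width: 0.344
gripper_force: 11.4
```

drive_tool([
  {"tx": -0.07,"ty": 0,"tz": 0,"ax": 0,"ay": 0,"az": 0,"claw": 3},
  {"tx": -0.03,"ty": 0,"tz": 0,"ax": 0,"ay": 0,"az": 0,"claw": 3},
])

```text
time_s: 19.75
tcp_pos: [0.541, 0.1757, 0.0102]
ee_rot: [[-0.05, -0.999, 0.003], [-0.999, 0.05, -0.003], [0.003, -0.003, -1.0]]
wrist_force: [1.7, -12.5, 23.1]
gripper_width: 0.346
gripper_force: 11.4
```

drive_tool([
  {"tx": -0.07,"ty": 0,"tz": 0,"ax": 0,"ay": 0,"az": 0,"claw": 3},
  {"tx": -0.03,"ty": 0,"tz": 0,"ax": 0,"ay": 0,"az": 0,"claw": 3},
])

```text
time_s: 19.92
tcp_pos: [0.5409, 0.1758, 0.0102]
ee_rot: [[-0.049, -0.999, 0.002], [-0.999, 0.049, -0.005], [0.005, -0.003, -1.0]]
wrist_force: [3.2, -16.4, 23.1]
gripper_width: 0.347
gripper_force: 11.5
```

Run:
```python
from h import *
p,d,s,h=look("d14",.01);rear(p,s,.0102)
```

```text
19.9167 tcp dock [17.1475  0.1294] [0.5409 0.1758 0.0102] [-0.0495 -0.9988] F [  3.1923 -16.3521  23.0748]
ends [[207.0, 139.0], [444.0, 151.0]] inl 1.0 len 99.69277468688567 centre dock [ 0.4674 -1.0222] yaw rel 0.004291503548586206 tcp fwd 16.680640546597957
```

drive_tool([
  {"tx": 0,"ty": 0,"tz": -0.2,"ax": 0,"ay": 0,"az": 0,"claw": 3},
  {"tx": 0,"ty": 0,"tz": -0.3,"ax": 0,"ay": 0,"az": 0,"claw": 3},
  {"tx": 0,"ty": 0,"tz": -1.0,"ax": 0,"ay": 0,"az": 0,"claw": 3},
  {"tx": -0.5,"ty": 0,"tz": -4,"ax": 0,"ay": 0,"az": 0,"claw": 3},
  {"tx": -1,"ty": 0,"tz": -4,"ax": 0,"ay": 0,"az": 0,"claw": 3},
  {"tx": -1,"ty": 0,"tz": -4,"ax": 0,"ay": 0,"az": 0,"claw": 3},
  {"tx": -1,"ty": 0,"tz": -4,"ax": 0,"ay": 0,"az": 0.047,"claw": 3},
  {"tx": -1,"ty": 0,"tz": -4,"ax": 0,"ay": 0,"az": 0,"claw": 3},
  {"tx": 0,"ty": 0,"tz": 0,"ax": 0,"ay": 0,"az": 0,"claw": 3},
  {"tx": 0,"ty": 0,"tz": 0,"ax": 0,"ay": 0,"az": 0,"claw": 3},
])

```text
time_s: 20.8
tcp_pos: [0.5423, 0.2259, 0.2243]
ee_rot: [[-0.097, -0.995, 0.005], [-0.995, 0.097, 0.004], [-0.005, -0.004, -1.0]]
wrist_force: [0.0, -0.1, -0.9]
gripper_width: 0.347
gripper_force: 0.0
```

Run:
```python
from h import *
p,d,s,h=look("e1",.01);rear(p,s,.0102)
cv2.imwrite("pics/e1c.png",p[0:300,150:500,::-1])
```

```text
20.8 tcp dock [67.1216  3.6968] [0.5423 0.2259 0.2243] [-0.0972 -0.9953] F [ 0.0176 -0.0946 -0.8804]
ends [[264.0, 87.0], [366.0, 87.0]] inl 1.0 len 95.52529317627025 centre dock [ 0.2032 -2.3473] yaw rel 0.28294396686580114 tcp fwd 66.94927385245646
```

View pics/e1c.png

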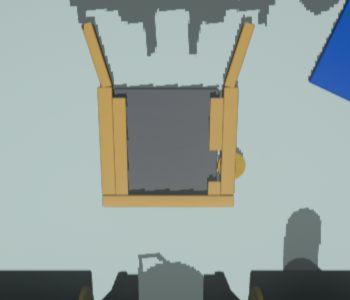

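The crop shows the coaster seated between the rails, its rear edge level with the rail ends (rows 87) and its front against the stop (row 195), roller at (388,165). Next I'll locate the pot.

Run:
```python
from h import *
for n,(a,b,c,e) in(("scene",(278,310,288,322)),("side",(332,358,188,214))):
    f=np.load(n+"0.npz");p,d=f["p"],f["d"];X=cloud(d,n);h=cv2.cvtColor(p,cv2.COLOR_RGB2HSV).astype(int)
    m=np.zeros((480,640),bool);m[c:e,a:b]=1;m&=(h[...,0]>45)&(h[...,0]<75)&(h[...,1]>100)&(X[...,2]<.1)
    q=X[m];r=q[q[:,2]>.05][:,:2];print(n,len(r),cv2.minEnclosingCircle((r*1000).astype(np.float32)),q[:,2].max())
    k=rect(m);w=ray(k,n,.055)
    # rim silhouette: widest row pair
    rows=[(v,np.flatnonzero(m[v])) for v in range(c,e) if m[v].any()]
    v,cc=max(rows,key=lambda t:t[1].max()-t[1].min());L=ray([(cc.min()-.5,v),(cc.max()+.5,v)],n,.056);print(v,cc.min(),cc.max(),L,"w",np.linalg.norm(L[1]-L[0]),"mid",L.mean(0))
f=np.load("scene0.npz");X=cloud(f["d"],"scene");q=X[275:303,225:255].reshape(-1,3);r=q[q[:,2]>.046][:,:2];print("tin",cv2.minEnclosingCircle((r*1000).astype(np.float32)))
```

```text
scene 211 ((596.932373046875, -276.0584716796875), 33.65648651123047) 0.0647764982503729
297 281 305 [[ 0.564  -0.2845  0.056 ]
 [ 0.6185 -0.2554  0.056 ]] w 0.061784906568758464 mid [ 0.5912 -0.27    0.056 ]
side 104 ((594.897705078125, -273.3108215332031), 35.4885368347168) 0.06337347245293812
193 336 353 [[ 0.624  -0.2741  0.056 ]
 [ 0.5712 -0.2924  0.056 ]] w 0.05591701373607232 mid [ 0.5976 -0.2832  0.056 ]
tin ((795.7667236328125, -718.794921875), 607.3231811523438)
```

drive_tool([
  {"tx": 3.79,"ty": -0.9,"tz": 0,"ax": 0,"ay": 0,"az": 0,"claw": 8.5},
  {"tx": 3.79,"ty": -0.9,"tz": 0,"ax": 0,"ay": 0,"az": 0,"claw": 8.5},
  {"tx": 3.79,"ty": -0.9,"tz": 0,"ax": 0,"ay": 0,"az": 0,"claw": 8.5},
  {"tx": 3.79,"ty": -0.9,"tz": 0,"ax": 0,"ay": 0,"az": 0,"claw": 8.5},
  {"tx": 3.79,"ty": -0.9,"tz": 0,"ax": 0,"ay": 0,"az": 0,"claw": 8.5},
  {"tx": 3.79,"ty": -0.9,"tz": 0,"ax": 0,"ay": 0,"az": 0,"claw": 8.5},
  {"tx": 3.79,"ty": -0.9,"tz": 0,"ax": 0,"ay": 0,"az": 0,"claw": 8.5},
  {"tx": 3.79,"ty": -0.9,"tz": 0,"ax": 0,"ay": 0,"az": 0,"claw": 8.5},
  {"tx": 3.79,"ty": -0.9,"tz": 0,"ax": 0,"ay": 0,"az": 0,"claw": 8.5},
  {"tx": 3.79,"ty": -0.9,"tz": 0,"ax": 0,"ay": 0,"az": 0,"claw": 8.5},
])

```text
time_s: 21.68
tcp_pos: [0.5923, -0.1638, 0.219]
ee_rot: [[-0.099, -0.995, -0.005], [-0.995, 0.099, 0.001], [-0.0, 0.005, -1.0]]
wrist_force: [0.4, 0.5, 0.1]
gripper_width: 0.954
gripper_force: 0.0
```

drive_tool([
  {"tx": 0,"ty": 0,"tz": 0,"ax": 0,"ay": 0,"az": 0,"claw": 8.5},
  {"tx": 0,"ty": 0,"tz": 0,"ax": 0,"ay": 0,"az": 0,"claw": 8.5},
])

```text
time_s: 21.85
tcp_pos: [0.5922, -0.1639, 0.2185]
ee_rot: [[-0.103, -0.995, -0.005], [-0.995, 0.103, 0.001], [-0.0, 0.005, -1.0]]
wrist_force: [-0.1, 0.1, -0.4]
gripper_width: 0.972
gripper_force: 0.0
```

Run:
```python
from h import *
p,d,s,h=look("f1",.01);X=cloud(d,"wrist",s)
m=(h[...,0]>45)&(h[...,0]<75)&(h[...,1]>100)&(X[...,2]>.02)&(X[...,2]<.09);m[:,:150]=0
m=cv2.morphologyEx(m.astype(np.uint8),2,np.ones((3,3)));n,l,st,ce=cv2.connectedComponentsWithStats(m)
for k in range(1,n):
    if st[k,4]>150:
        q=X[l==k];r=q[q[:,2]>.056];print(st[k],q.min(0),q.max(0),"rim",[np.round(v,1) for v in cv2.minEnclosingCircle((r[:,:2]*1000).astype(np.float32))] if len(r)>5 else 0,"n",len(r))
cv2.imwrite("pics/f1c.png",p[0:300,100:600,::-1])
```

```text
21.85 tcp dock [-315.9405  -84.0819] [ 0.5922 -0.1639  0.2185] [-0.1029 -0.9947] F [-0.0798  0.1367 -0.378 ]
[ 265   44   77   84 3261] [ 0.5633 -0.3065  0.02  ] [ 0.625  -0.244   0.0644] rim [array([ 594.3, -275.5]), np.float64(31.5)] n 1008
```

View pics/f1c.png

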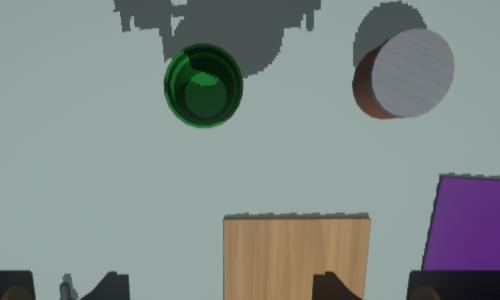

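The crop shows the pot rim as a circle around (303,85) in the full image, clear of the tin at (513,72). I'll go above it and descend.

drive_tool([
  {"tx": 3.7,"ty": -0.45,"tz": 0,"ax": 0,"ay": 0,"az": 0,"claw": 8.7},
  {"tx": 3.7,"ty": -0.45,"tz": 0,"ax": 0,"ay": 0,"az": 0,"claw": 8.7},
  {"tx": 3.7,"ty": -0.45,"tz": 0,"ax": 0,"ay": 0,"az": 0,"claw": 8.7},
  {"tx": 0,"ty": 0,"tz": 2,"ax": 0,"ay": 0,"az": 0,"claw": 8.7},
  {"tx": 0,"ty": 0,"tz": 3,"ax": 0,"ay": 0,"az": 0,"claw": 8.7},
  {"tx": 0,"ty": 0,"tz": 3,"ax": 0,"ay": 0,"az": 0,"claw": 8.7},
  {"tx": 0,"ty": 0,"tz": 3,"ax": 0,"ay": 0,"az": 0,"claw": 8.7},
  {"tx": 0,"ty": 0,"tz": 0,"ax": 0,"ay": 0,"az": 0,"claw": 8.7},
  {"tx": 0,"ty": 0,"tz": 0,"ax": 0,"ay": 0,"az": 0,"claw": 8.7},
])

```text
time_s: 22.65
tcp_pos: [0.5951, -0.2722, 0.1096]
ee_rot: [[-0.097, -0.995, -0.005], [-0.995, 0.097, 0.001], [-0.0, 0.005, -1.0]]
wrist_force: [0.4, 0.5, 0.4]
gripper_width: 1.005
gripper_force: 0.0
```

drive_tool([
  {"tx": 0.33,"ty": 0.05,"tz": 0,"ax": 0,"ay": 0,"az": 0,"claw": 8.7},
  {"tx": 0,"ty": 0,"tz": 2.5,"ax": 0,"ay": 0,"az": 0,"claw": 8.7},
  {"tx": 0,"ty": 0,"tz": 2.5,"ax": 0,"ay": 0,"az": 0,"claw": 8.7},
  {"tx": 0,"ty": 0,"tz": 2.0,"ax": 0,"ay": 0,"az": 0,"claw": 8.7},
  {"tx": 0,"ty": 0,"tz": 1.4,"ax": 0,"ay": 0,"az": 0,"claw": 8.7},
  {"tx": 0,"ty": 0,"tz": 0.7,"ax": 0,"ay": 0,"az": 0,"claw": 8.7},
  {"tx": 0,"ty": 0,"tz": 0,"ax": 0,"ay": 0,"az": 0,"claw": 8.7},
  {"tx": 0,"ty": 0,"tz": 0,"ax": 0,"ay": 0,"az": 0,"claw": 8.7},
])

```text
time_s: 23.32
tcp_pos: [0.5966, -0.2773, 0.0222]
ee_rot: [[-0.098, -0.995, 0.003], [-0.995, 0.098, -0.001], [0.001, -0.003, -1.0]]
wrist_force: [-0.0, -0.2, 1.0]
gripper_width: 0.999
gripper_force: 0.0
```

drive_tool([
  {"tx": 0,"ty": 0,"tz": 0,"ax": 0,"ay": 0,"az": 0,"claw": 7},
  {"tx": 0,"ty": 0,"tz": 0,"ax": 0,"ay": 0,"az": 0,"claw": 6},
  {"tx": 0,"ty": 0,"tz": 0,"ax": 0,"ay": 0,"az": 0,"claw": 5.5},
  {"tx": 0,"ty": 0,"tz": 0,"ax": 0,"ay": 0,"az": 0,"claw": 5.2},
  {"tx": 0,"ty": 0,"tz": 0,"ax": 0,"ay": 0,"az": 0,"claw": 4.5},
  {"tx": 0,"ty": 0,"tz": 0,"ax": 0,"ay": 0,"az": 0,"claw": 4.5},
  {"tx": 0,"ty": 0,"tz": 0,"ax": 0,"ay": 0,"az": 0,"claw": 4.5},
  {"tx": 0,"ty": 0,"tz": 0,"ax": 0,"ay": 0,"az": 0,"claw": 4.5},
])

```text
time_s: 23.98
tcp_pos: [0.5954, -0.2771, 0.0209]
ee_rot: [[-0.099, -0.995, 0.0], [-0.995, 0.099, -0.0], [0.0, -0.0, -1.0]]
wrist_force: [-1.8, 0.6, 4.4]
gripper_width: 0.707
gripper_force: 29.8
```

The fingers closed on the rim band (61.5 mm). I'll open and grip lower.

drive_tool([
  {"tx": 0,"ty": 0,"tz": 0,"ax": 0,"ay": 0,"az": 0,"claw": 7},
  {"tx": 0,"ty": 0,"tz": 0,"ax": 0,"ay": 0,"az": 0,"claw": 8},
  {"tx": 0,"ty": 0,"tz": 0,"ax": 0,"ay": 0,"az": 0,"claw": 8},
  {"tx": 0,"ty": 0,"tz": 0.3,"ax": 0,"ay": 0,"az": 0,"claw": 8},
  {"tx": 0,"ty": 0,"tz": 0.27,"ax": 0,"ay": 0,"az": 0,"claw": 8},
  {"tx": 0,"ty": 0,"tz": 0,"ax": 0,"ay": 0,"az": 0,"claw": 8},
  {"tx": 0,"ty": 0,"tz": 0,"ax": 0,"ay": 0,"az": 0,"claw": 8},
])

```text
time_s: 24.57
tcp_pos: [0.5949, -0.2769, 0.014]
ee_rot: [[-0.099, -0.995, -0.001], [-0.995, 0.099, 0.0], [-0.0, 0.001, -1.0]]
wrist_force: [0.5, 0.5, -0.0]
gripper_width: 0.917
gripper_force: 0.0
```

drive_tool([
  {"tx": 0,"ty": 0,"tz": 0,"ax": 0,"ay": 0,"az": 0,"claw": 6.5},
  {"tx": 0,"ty": 0,"tz": 0,"ax": 0,"ay": 0,"az": 0,"claw": 5.7},
  {"tx": 0,"ty": 0,"tz": 0,"ax": 0,"ay": 0,"az": 0,"claw": 5.3},
  {"tx": 0,"ty": 0,"tz": 0,"ax": 0,"ay": 0,"az": 0,"claw": 5},
  {"tx": 0,"ty": 0,"tz": 0,"ax": 0,"ay": 0,"az": 0,"claw": 4.5},
  {"tx": 0,"ty": 0,"tz": 0,"ax": 0,"ay": 0,"az": 0,"claw": 4},
  {"tx": 0,"ty": 0,"tz": 0,"ax": 0,"ay": 0,"az": 0,"claw": 4},
  {"tx": 0,"ty": 0,"tz": 0,"ax": 0,"ay": 0,"az": 0,"claw": 4},
])

```text
time_s: 25.23
tcp_pos: [0.5954, -0.277, 0.0148]
ee_rot: [[-0.099, -0.995, 0.0], [-0.995, 0.099, -0.0], [0.0, -0.0, -1.0]]
wrist_force: [0.0, 0.4, 0.2]
gripper_width: 0.705
gripper_force: 30.0
```

drive_tool([
  {"tx": 0,"ty": 0,"tz": -0.3,"ax": 0,"ay": 0,"az": 0,"claw": 4},
  {"tx": 0,"ty": 0,"tz": -0.7,"ax": 0,"ay": 0,"az": 0,"claw": 4},
  {"tx": 0,"ty": 0,"tz": -1.5,"ax": 0,"ay": 0,"az": 0,"claw": 4},
  {"tx": 0,"ty": 0,"tz": -2.5,"ax": 0,"ay": 0,"az": 0,"claw": 4},
  {"tx": 0,"ty": 0,"tz": -3,"ax": 0,"ay": 0,"az": 0,"claw": 4},
  {"tx": 0,"ty": 0,"tz": -2,"ax": 0,"ay": 0,"az": 0,"claw": 4},
  {"tx": 0,"ty": 0,"tz": 0,"ax": 0,"ay": 0,"az": 0,"claw": 4},
  {"tx": 0,"ty": 0,"tz": 0,"ax": 0,"ay": 0,"az": 0,"claw": 4},
])

```text
time_s: 25.9
tcp_pos: [0.5959, -0.2771, 0.1166]
ee_rot: [[-0.099, -0.995, 0.004], [-0.995, 0.099, -0.0], [0.0, -0.004, -1.0]]
wrist_force: [-1.7, -0.0, -2.6]
gripper_width: 0.707
gripper_force: 30.0
```

Run:
```python
from h import *
p,_=capture("scene");q,_=capture("side");w,_=capture("wrist")
cv2.imwrite("pics/g1.png",np.hstack([p[180:340,200:400,::-1].repeat(2,0).repeat(2,1),q[80:240,260:460,::-1].repeat(2,0).repeat(2,1)]))
```

```text
(no output)
```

View pics/g1.png

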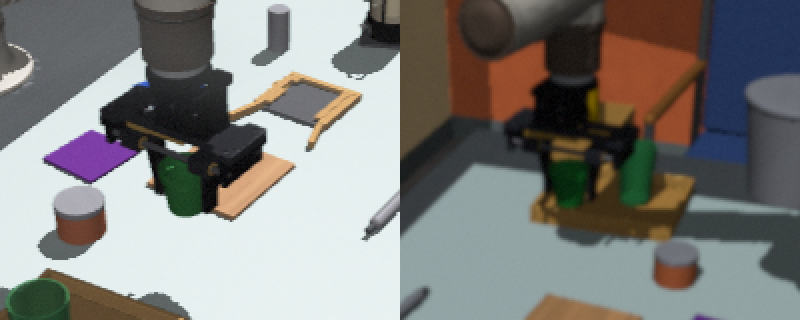

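The crops show the pot held upright between the fingers, clear of the glass, with the coaster still in the holder. I'll carry it over.

drive_tool([
  {"tx": -1.5,"ty": 0.35,"tz": 0,"ax": 0,"ay": 0,"az": 0,"claw": 4},
  {"tx": -3,"ty": 0.7,"tz": 0,"ax": 0,"ay": 0,"az": 0,"claw": 4},
  {"tx": -3.5,"ty": 0.8,"tz": 0,"ax": 0,"ay": 0,"az": 0,"claw": 4},
  {"tx": -3.5,"ty": 0.8,"tz": 0,"ax": 0,"ay": 0,"az": 0,"claw": 4},
  {"tx": -3.5,"ty": 0.8,"tz": 0,"ax": 0,"ay": 0,"az": 0,"claw": 4},
  {"tx": -3.5,"ty": 0.8,"tz": 0,"ax": 0,"ay": 0,"az": 0,"claw": 4},
  {"tx": -3.5,"ty": 0.8,"tz": 0,"ax": 0,"ay": 0,"az": 0,"claw": 4},
  {"tx": -3.5,"ty": 0.8,"tz": 0,"ax": 0,"ay": 0,"az": 0,"claw": 4},
  {"tx": -3.5,"ty": 0.8,"tz": 0,"ax": 0,"ay": 0,"az": 0,"claw": 4},
  {"tx": -3.5,"ty": 0.8,"tz": 0,"ax": 0,"ay": 0,"az": 0,"claw": 4},
])

```text
time_s: 26.88
tcp_pos: [0.5517, 0.0557, 0.1137]
ee_rot: [[-0.098, -0.995, -0.002], [-0.995, 0.098, -0.001], [0.001, 0.002, -1.0]]
wrist_force: [0.1, 0.8, -1.3]
gripper_width: 0.708
gripper_force: 30.0
```

drive_tool([
  {"tx": -3.5,"ty": 0.8,"tz": 0,"ax": 0,"ay": 0,"az": 0,"claw": 4},
  {"tx": -3.0,"ty": 0.7,"tz": 0,"ax": 0,"ay": 0,"az": 0,"claw": 4},
  {"tx": -2.0,"ty": 0.5,"tz": 0,"ax": 0,"ay": 0,"az": 0,"claw": 4},
  {"tx": -1.1,"ty": 0.2,"tz": 0,"ax": 0,"ay": 0,"az": 0,"claw": 4},
  {"tx": 0,"ty": 0,"tz": 0,"ax": 0,"ay": 0,"az": 0,"claw": 4},
  {"tx": 0,"ty": 0,"tz": 0,"ax": 0,"ay": 0,"az": 0,"claw": 4},
  {"tx": 0,"ty": 0,"tz": 0,"ax": 0,"ay": 0,"az": 0,"claw": 4},
])

```text
time_s: 27.47
tcp_pos: [0.5404, 0.1505, 0.1141]
ee_rot: [[-0.1, -0.995, -0.001], [-0.995, 0.1, -0.001], [0.001, 0.001, -1.0]]
wrist_force: [0.6, 0.1, -0.8]
gripper_width: 0.705
gripper_force: 30.0
```

drive_tool([
  {"tx": -0.65,"ty": 0.05,"tz": 0,"ax": 0,"ay": 0,"az": 0,"claw": 4},
  {"tx": 0,"ty": 0,"tz": 2,"ax": 0,"ay": 0,"az": 0,"claw": 4},
  {"tx": 0,"ty": 0,"tz": 2.5,"ax": 0,"ay": 0,"az": 0,"claw": 4},
  {"tx": 0,"ty": 0,"tz": 2,"ax": 0,"ay": 0,"az": 0,"claw": 4},
  {"tx": 0,"ty": 0,"tz": 1,"ax": 0,"ay": 0,"az": 0,"claw": 4},
  {"tx": 0,"ty": 0,"tz": 0.6,"ax": 0,"ay": 0,"az": 0,"claw": 4},
  {"tx": 0,"ty": 0,"tz": 0.3,"ax": 0,"ay": 0,"az": 0,"claw": 4},
  {"tx": 0,"ty": 0,"tz": 0,"ax": 0,"ay": 0,"az": 0,"claw": 4},
  {"tx": 0,"ty": 0,"tz": 0,"ax": 0,"ay": 0,"az": 0,"claw": 4},
])

```text
time_s: 28.22
tcp_pos: [0.5418, 0.1582, 0.0316]
ee_rot: [[-0.099, -0.995, 0.002], [-0.995, 0.099, 0.001], [-0.001, -0.002, -1.0]]
wrist_force: [-0.2, -0.1, -0.8]
gripper_width: 0.705
gripper_force: 30.0
```

drive_tool([
  {"tx": 0,"ty": 0,"tz": 0.1,"ax": 0,"ay": 0,"az": 0,"claw": 4},
  {"tx": 0,"ty": 0,"tz": 0.1,"ax": 0,"ay": 0,"az": 0,"claw": 4},
  {"tx": 0,"ty": 0,"tz": 0.1,"ax": 0,"ay": 0,"az": 0,"claw": 4},
  {"tx": 0,"ty": 0,"tz": 0,"ax": 0,"ay": 0,"az": 0,"claw": 4},
])

```text
time_s: 28.55
tcp_pos: [0.541, 0.158, 0.0278]
ee_rot: [[-0.099, -0.995, 0.0], [-0.995, 0.099, 0.0], [-0.0, -0.0, -1.0]]
wrist_force: [-1.0, -0.2, -1.5]
gripper_width: 0.704
gripper_force: 30.0
```

drive_tool([
  {"tx": 0,"ty": 0,"tz": 0.15,"ax": 0,"ay": 0,"az": 0,"claw": 4},
  {"tx": 0,"ty": 0,"tz": 0.15,"ax": 0,"ay": 0,"az": 0,"claw": 4},
  {"tx": 0,"ty": 0,"tz": 0.15,"ax": 0,"ay": 0,"az": 0,"claw": 4},
  {"tx": 0,"ty": 0,"tz": 0,"ax": 0,"ay": 0,"az": 0,"claw": 4},
])

```text
time_s: 28.88
tcp_pos: [0.5407, 0.1578, 0.0227]
ee_rot: [[-0.099, -0.995, -0.001], [-0.995, 0.099, -0.0], [0.0, 0.001, -1.0]]
wrist_force: [1.1, 0.0, -1.0]
gripper_width: 0.709
gripper_force: 30.0
```

drive_tool([
  {"tx": 0,"ty": 0,"tz": 0.1,"ax": 0,"ay": 0,"az": 0,"claw": 4},
  {"tx": 0,"ty": 0,"tz": 0,"ax": 0,"ay": 0,"az": 0,"claw": 4},
])

```text
time_s: 29.05
tcp_pos: [0.5409, 0.1579, 0.0219]
ee_rot: [[-0.099, -0.995, -0.0], [-0.995, 0.099, -0.0], [0.0, 0.0, -1.0]]
wrist_force: [-0.0, -1.4, -1.4]
gripper_width: 0.708
gripper_force: 30.0
```

drive_tool([
  {"tx": 0,"ty": 0,"tz": 0.07,"ax": 0,"ay": 0,"az": 0,"claw": 4},
  {"tx": 0,"ty": 0,"tz": 0,"ax": 0,"ay": 0,"az": 0,"claw": 4},
])

```text
time_s: 29.22
tcp_pos: [0.5409, 0.1579, 0.0213]
ee_rot: [[-0.099, -0.995, -0.0], [-0.995, 0.099, -0.0], [0.0, 0.0, -1.0]]
wrist_force: [0.0, 0.2, -1.6]
gripper_width: 0.707
gripper_force: 30.0
```

drive_tool([
  {"tx": 0,"ty": 0,"tz": 0.06,"ax": 0,"ay": 0,"az": 0,"claw": 4},
  {"tx": 0,"ty": 0,"tz": 0,"ax": 0,"ay": 0,"az": 0,"claw": 4},
])

```text
time_s: 29.38
tcp_pos: [0.5409, 0.1579, 0.0208]
ee_rot: [[-0.099, -0.995, -0.0], [-0.995, 0.099, -0.0], [0.0, 0.0, -1.0]]
wrist_force: [-0.4, 0.2, -0.8]
gripper_width: 0.708
gripper_force: 30.0
```

drive_tool([
  {"tx": 0,"ty": 0,"tz": 0.04,"ax": 0,"ay": 0,"az": 0,"claw": 4},
  {"tx": 0,"ty": 0,"tz": 0,"ax": 0,"ay": 0,"az": 0,"claw": 4},
])

```text
time_s: 29.55
tcp_pos: [0.541, 0.1579, 0.0207]
ee_rot: [[-0.099, -0.995, 0.0], [-0.995, 0.099, -0.0], [0.0, -0.0, -1.0]]
wrist_force: [-0.5, 0.1, 0.9]
gripper_width: 0.711
gripper_force: 30.0
```

drive_tool([
  {"tx": 0,"ty": 0,"tz": 0,"ax": 0,"ay": 0,"az": 0,"claw": 6.4},
  {"tx": 0,"ty": 0,"tz": 0,"ax": 0,"ay": 0,"az": 0,"claw": 7},
  {"tx": 0,"ty": 0,"tz": 0,"ax": 0,"ay": 0,"az": 0,"claw": 7.8},
  {"tx": 0,"ty": 0,"tz": 0,"ax": 0,"ay": 0,"az": 0,"claw": 8.2},
  {"tx": 0,"ty": 0,"tz": 0,"ax": 0,"ay": 0,"az": 0,"claw": 8.2},
  {"tx": 0,"ty": 0,"tz": 0,"ax": 0,"ay": 0,"az": 0,"claw": 8.2},
])

```text
time_s: 30.05
tcp_pos: [0.541, 0.158, 0.0204]
ee_rot: [[-0.099, -0.995, 0.0], [-0.995, 0.099, 0.0], [-0.0, -0.0, -1.0]]
wrist_force: [-0.2, 0.8, -0.4]
gripper_width: 0.927
gripper_force: 0.0
```

drive_tool([
  {"tx": 0,"ty": 0,"tz": -0.5,"ax": 0,"ay": 0,"az": 0,"claw": 8.2},
  {"tx": 0,"ty": 0,"tz": -1.5,"ax": 0,"ay": 0,"az": 0,"claw": 8.2},
  {"tx": 0,"ty": 0,"tz": -2,"ax": 0,"ay": 0,"az": 0,"claw": 8.2},
  {"tx": 0,"ty": 0,"tz": -3,"ax": 0,"ay": 0,"az": 0,"claw": 8.2},
  {"tx": 0,"ty": 0,"tz": -4,"ax": 0,"ay": 0,"az": 0,"claw": 8.2},
  {"tx": 0,"ty": 0,"tz": -4,"ax": 0,"ay": 0,"az": 0,"claw": 8.2},
  {"tx": -2,"ty": 0,"tz": -3,"ax": 0,"ay": 0,"az": 0,"claw": 8.2},
  {"tx": -3,"ty": 0,"tz": -1,"ax": 0,"ay": 0,"az": 0,"claw": 8.2},
  {"tx": 0,"ty": 0,"tz": 0,"ax": 0,"ay": 0,"az": 0,"claw": 8.2},
  {"tx": 0,"ty": 0,"tz": 0,"ax": 0,"ay": 0,"az": 0,"claw": 8.2},
])

```text
time_s: 30.88
tcp_pos: [0.5459, 0.2089, 0.2115]
ee_rot: [[-0.097, -0.995, 0.001], [-0.995, 0.097, 0.002], [-0.002, -0.001, -1.0]]
wrist_force: [-0.3, -0.3, -0.5]
gripper_width: 0.941
gripper_force: 0.0
```

Run:
```python
from h import *
p,d,s,h=look("k1",.01);X=cloud(d,"wrist",s)
m=(h[...,0]>45)&(h[...,0]<75)&(h[...,1]>100)&(X[...,2]>.02)&(X[...,2]<.09);q=X[m];r=q[q[:,2]>.06];c,R=cv2.minEnclosingCircle((r[:,:2]*1000).astype(np.float32))
print("rim",c,R,"dock",dock(np.array(c)/1000),"zmax",np.percentile(q[:,2],99))
# coaster rear edge: first grey row per column, away from the pot
g=(h[...,1]<60)&(h[...,2]<110)&(X[...,2]>.006)&(X[...,2]<.014);g[270:]=0
for y0,y1 in((-36,-20),(-10,10),(20,36)):
    D=np.stack([1000*((X[...,:2]-HOME)@A[i]) for i in(0,1)],-1);k=g&(D[...,1]>y0)&(D[...,1]<y1)&(D[...,0]>-65);print(np.percentile(D[k][:,0],[1,50,99]).round(1),k.sum())
cv2.imwrite("pics/k1c.png",p[0:300,150:500,::-1])
```

```text
30.8833 tcp dock [50.6126 -1.6167] [0.5459 0.2089 0.2115] [-0.0973 -0.9953] F [-0.3428 -0.2945 -0.5453]
rim (540.9598388671875, 158.84716796875) 31.682226181030273 dock [ 0.2987 -1.538 ] zmax 0.06894486830755417
[-48.9 -27.7  50.1] 861
[-49.  -38.4  50.1] 556
[-48.9 -22.4  50. ] 1008
```

View pics/k1c.png

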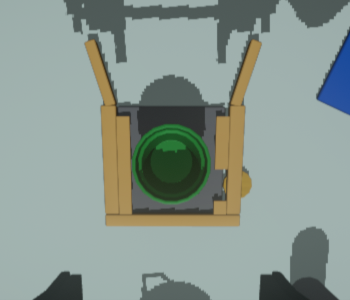

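The crop shows the pot upright in the middle of the coaster (rim centre about (321,164)), with the coaster against the stop and the fingers clear. I'm handing in.

```bash
python3 -c "
from station import *
print(finish_job())"
```

```text
the job is handed in; nothing more can be done
None
```

The job is handed in at about 31 s of robot time: the coaster is home against the end stop and the pot stands upright about 1.5 mm from its centre, released, though the hand-in call returned no verdict.

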